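# Set up the pipette hanger rail

### The arm

A 7-joint arm with a two-finger parallel gripper is mounted at the origin on the work surface; the furniture and walls round the work are solid. World frame = base frame: x ahead of the robot, y to its left, z up, the work surface at z = 0. Lengths are in m, angles in degrees, forces in N, time in s.
With the tool pointing down it reaches from about 0.425 to 0.875 m from the base axis. Payload 4.7 kg.
Tool frame: the origin (TCP) lies midway between the tips of the shut fingers; the grasp point (between the pads) lies 19 mm behind it; z points along the fingers, y is the line along which they close (so a half turn about z gives the same grasp; the last joint's range is limited). The gripper opens to 87 mm and grips with 3 to 60 N. Pads are 19 mm wide; open, the fingers measure 117 mm over their backs; the gripper's body (75 mm by 190 mm) begins 51 mm behind the grasp point.
Start: joints at [67.271, 18.392, -4.016, 83.108, 1.295, 78.541, -3.26], TCP at [0.26, -0.596, 0.223] pointing down, gripper open.
Joint ranges: [-163.93, 163.93], [-17.29, 119.83], [-79.2, 71.16], [3.27, 140.29], [-89.18, 269.18], [5.43, 117.66], [-154.24, 154.24]. Speed limits (degrees/s): [147.25, 147.25, 180, 180, 180, 180, 180].

### API

Orientations are given as [roll, pitch, yaw] about the fixed x, y, z axes, in that order (R = Rz(yaw) Ry(pitch) Rx(roll)).
In Python, from cell import env, viewer, boxes_of, masks_of gives the robot as it stands. The module is installed in compiled form; this text tells all that it offers.
- The arm moves only by the tool apply_moves, never from a script. Its argument "moves" is a list of rows, each a list of 7 numbers: the shift along the tool's x, y, z scaled (see below), then the turn, a rotation vector about the tool's x, y, z scaled (see below), then the opening, from 0 (shut) to 1 (fully open). A call has 1 to 20 rows; each row is the pose to reach, as a shift and turn from the pose commanded when the call began, along the tool's axes at that moment; what a row does not reach only later rows make up. The controller multiplies each number of a shift by 0.2 m and each number of a turn by 1.5 rad. A row lasts 1/10 s, in which the tool goes at most 50 mm and 8.59 degrees, less where a joint would pass 70% of its speed; a pose out of reach is approached as far as the arm can. A call with a number of a shift or a turn outside -1 to 1 is refused whole. A call with a gripper value outside its range is refused whole. The fingers move at their own pace and stop on an object; "grip_force" is the grip in N (left out, the last holds). Time passes only in rows, so rows that repeat a pose let the fingers close. It gives the time, the measured TCP pose, the force, the opening and the grip force at its end, in the units of the state.
- env.get_obs(): the state, without advancing time (a new reading comes with each control period).
- viewer.read_camera(name): name is "side" or "top" or "wrist"; returns the picture (480x640x3 uint8, red, green, blue); there is no depth.
- viewer.get_calibration(name): a dict with "fov_y" (degrees; the focal length in pixels is half the picture's height over the tangent of half this angle, whatever the lens; pixels are square), "cx", "cy" (the principal point, pixels), "position" and "orientation" of the camera in the world. Camera axes: x right, y up, looking along -z (the intrinsics and any distortion apply to the point x, -y, -z); pixel columns grow to the right and rows downward; lengths in m; the calibration is good to about 2 mm. A picture is of the moment at which its call begins: read the wrist's pose just before it. get_calibration takes no time and is no camera call; for the wrist camera it gives the pose at the moment of the call.
- env.sign_off(): hands the job in; it is judged then, once.
Trained networks look in the newest picture that a camera, given by its name, has taken for a name from the list of things; names that differ only in an ending like _2 or _b are one class to them, and where a whole thing is asked for, a point or a joint stands for the part that bears it (a point fixed in the world has none). Each returns a list of dicts, best first, with "conf" (0 to 1); they miss things now and then, are a little off and sometimes report something else, mostly with a low value. They report only what shows in the picture. A call takes as long as a camera call.
- boxes_of(camera, target): "location" ([column, row] in pixels, amid what is visible of it).
- masks_of(camera, target): "pixels" (480x640 bool, what is visible of it) and "location" ([column, row] in pixels, amid what is visible of it).
The state is a dict: "time_s": time; "qpos": joint angles; "joint_velocities": joint speeds; "effort": joint torques, N m; "tool_pos": TCP position; "tool_rot": TCP orientation; "force": force on the tool from outside, world axes, zero at the start; "wrist_torque": the same for the moment, N m; "grip_width": finger opening in m; "grasp_force": force on a finger pad.
Only numpy, scipy, OpenCV 4.12 (cv2) and the standard library are available. Lean on these libraries where they do the work, as an engineer would, in place of code of your own. Each camera call takes 0.05 s, during which the arm holds its last target. There are 200 camera calls.

### The job

Set up the pipette hanger rail: take each steel post out of the grey tub, drop its T-head into the rail's wide mouth, slide it along to a marked station (one post to a station, any of the three) and give it a quarter turn so that its head is locked squarely across the slot. When all the posts are locked, hang each of the two black hangers by its eye on a post of its own, resting on the post's shoulder and lying crosswise to the rail. Snap the white lid down onto the empty tub, fully home, and do not disturb the other things on the bench.

Things in the scene. Friction and masses are not known exactly. Their poses are not given: they have to be found in the camera images.
- rail: aluminium T-slot rail fixed to the bench, 70 mm (x) by 267 mm (y), 23 mm high. Origin: centre of its underside, z up, y along the slot towards the wide mouth. Hollow from z 4 (floor) to 16 mm, lips from 16 to 23 mm with 16 mm between them. The hollow is 25 mm wide, so a head runs only lengthwise, but at each station a pocket 50 mm wide, 52 mm long lets it turn either way
- rail_entry (a point): middle of the rail's wide mouth, on the slot's floor (4 mm above the bench), 105.5 mm from the rail's centre along its +y; the mouth is 28 mm wide and 46 mm long along the slot, the only place where a head can go in or out. Overhead, mind the shelf boards: one behind the rail (front edge at x 0.575 m for y below 0.08, underside 0.44 m up), one on the left (edge at y 0.40 m, lamp underside 0.40 m up)
- rail_mark1 (a point): station 1 of 3 (nearest the mouth), on the slot's floor, 4 mm above the bench, in line with a pair of black lines scribed on the lips; 48.5 mm along the rail's y from its centre
- rail_mark2 (a point): station 2 of 3 (middle), on the slot's floor, 4 mm above the bench, in line with a pair of black lines scribed on the lips; -27.5 mm along the rail's y from its centre
- rail_mark3 (a point): station 3 of 3 (farthest from the mouth), on the slot's floor, 4 mm above the bench, in line with a pair of black lines scribed on the lips; -103.5 mm along the rail's y from its centre
- post_a: steel T-head post, 94 mm tall, 0.15 kg, may be absent; stands in a tub recess, head across the tub. Origin: centre of the head's underside, z up, x along the head. Head 40 (x) x 20 x 8 mm; round shank 12 mm thick to z 34; square grip collar 26x26 mm, parallel to the head, z 34 to 64, its flat top the shoulder; on it a round peg 14 mm thick, tapering from z 86 to 6 mm at the tip, z 94
- post_b: steel T-head post, 94 mm tall, 0.15 kg, may be absent; stands in a tub recess, head across the tub. Origin: centre of the head's underside, z up, x along the head. Head 40 (x) x 20 x 8 mm; round shank 12 mm thick to z 34; square grip collar 26x26 mm, parallel to the head, z 34 to 64, its flat top the shoulder; on it a round peg 14 mm thick, tapering from z 86 to 6 mm at the tip, z 94
- post_c: steel T-head post, 94 mm tall, 0.15 kg, may be absent; stands in a tub recess, head across the tub. Origin: centre of the head's underside, z up, x along the head. Head 40 (x) x 20 x 8 mm; round shank 12 mm thick to z 34; square grip collar 26x26 mm, parallel to the head, z 34 to 64, its flat top the shoulder; on it a round peg 14 mm thick, tapering from z 86 to 6 mm at the tip, z 94
- hanger_a: black double hanger plate, 110 mm (x) by 40 mm (y), 10 mm thick, 0.08 kg. A 20 mm eye through its middle, a 16 mm wide, 25 mm deep notch in each end. Origin: centre of the underside, on the eye's axis; z up. Starts flat on a 4 mm thick white sheet on the bench; can be gripped across its 40 mm width at the eye
- hanger_b: black double hanger plate, 110 mm (x) by 40 mm (y), 10 mm thick, 0.08 kg. A 20 mm eye through its middle, a 16 mm wide, 25 mm deep notch in each end. Origin: centre of the underside, on the eye's axis; z up. Starts flat on a 4 mm thick white sheet on the bench; can be gripped across its 40 mm width at the eye
- tub: grey tub base fixed to the bench, 166 mm (x) by 88 mm (y). Origin: centre of the underside, z up, x along its long side. Ledge for the lid at z 20; inside it a lip to z 33. Recesses at x -49, 0, +49 mm, floor at z 6, 14 mm deep, hold the posts. At each end a sprung clip, z up to 39, out to 101 mm from the centre, gives way 2 mm and snaps over the lid's rib; pressing the lid home takes 6 to 8 N
- lid: white lid for the tub, 166 mm (x) by 88 (y) by 24 mm high, hollow below, walls 4 mm, 0.18 kg, a 5 mm rib low at each end. Origin: centre of the open underside, z up, x along its long side. Bar grip on top, 70 mm (x) by 16 mm (y), z 24 to 52. Goes over the tub's lip with 2 mm to spare each side, either way round; home when its origin is 20 mm above the tub's origin
- marker: bystander, to be left alone: marker pen, 135 mm long
- wash_bottle: bystander, to be left alone: wash bottle, 184 mm tall
- amber_bottle: bystander, to be left alone: amber bottle, 232 mm tall
- forceps: bystander, to be left alone: forceps, 207 mm long

How it is judged:
By the outcome, as a careful person would: the job done as asked, in the order asked, and still so for the second after the job is handed in, with the robot touching nothing.
Of post_a, post_b, post_c only 2 to 3 are there at a start; the rules pass over those that are not, and their reading is None.
At some moment in a run one of lid, hanger_a, hanger_b may be knocked a few centimetres aside while the robot is not near it.
It also fails if it takes over 208 s, if anything falls off the work surface, if the arm or the gripper's body presses on something with over 40 N, if the wrist force passes 120 N, or if a joint passes its speed limit or range.

## Working session

There is one attempt and no reset: what is moved stays moved. The work goes in short steps, Python scripts to look and compute and a tool call to move; the robot and the scene stay as the last step left them, time stands still between calls to the robot, and variables do not carry over. Pictures are saved under pics/ and viewed, at most 14 in all, crops included, and the job is handed in when it is done.

Besides the shell and the picture viewer there is one more tool, called after "Emit:" by a JSON object that holds its "api" and its "payload". apply_moves: Moves the arm, as the interface text tells. Shifts and turns lie within -1 to 1; 1 stands for 0.2 m of shift or 1.5 rad of turn. Its arguments: {"type":"object","properties":{"moves":{"type":"array","items":{"type":"array","items":{"type":"number","minimum":-1,"maximum":1}}},"grip_force":{"type":"number"}},"required":["moves"]}

```bash
mkdir -p pics; python3 - <<'E'
from cell import env, viewer, boxes_of, masks_of
import cv2, numpy as np
o=env.get_obs(); print(o)
for c in ["side","top","wrist"]:
    im=viewer.read_camera(c); cv2.imwrite(f"pics/{c}0.png",im[:,:,::-1]); print(c,viewer.get_calibration(c))
for c in ["top","side"]:
  for t in ["rail","post_a","hanger_a","tub","lid","marker","wash_bottle","amber_bottle","forceps"]:
    print(c,t,[(np.round(d["location"],1).tolist(),round(d["conf"],2)) for d in boxes_of(c,t)])
E
```

```text
{'time_s': 0.0, 'qpos': array([67.26926467, 18.43978613, -4.01554826, 83.1755091 ,  1.29463119,
       78.54022086, -3.25998443]), 'joint_velocities': array([-0.0808665 ,  0.00465406,  0.01369013, -0.01769024,  0.04285703,
       -0.0193016 , -0.05053451]), 'effort': array([-2.17192942e-04, -4.91294825e+01, -4.04057242e-01, -3.12525415e+01,
       -6.37814845e-02,  4.38063231e-02,  1.86629118e-04]), 'tool_pos': array([ 0.25932171, -0.59542353,  0.22144796]), 'tool_rot': array([-1.79889707e+02,  5.38652263e-03,  2.35404615e+01]), 'force': array([0.448655  , 0.05162677, 0.19037915]), 'wrist_torque': array([-0.00952131, -0.01282205,  0.01614813]), 'grasp_force': 0.0, 'grip_width': 0.086791126351705}
side {'fov_y': 55.08191844073645, 'cx': 319.79570719170147, 'cy': 244.6821878330286, 'position': array([ 0.65760919, -0.70767632,  1.04030539]), 'orientation': array([30.45571123, -0.21578499, 17.31974664])}
top {'fov_y': 56.33762363631527, 'cx': 323.48019556016874, 'cy': 235.91066003220712, 'position': array([ 0.30581356, -0.16907058,  1.17459654]), 'orientation': array([  9.01634925,   1.4
[... 445 characters left out ...]
.5, 247.8], 0.72)]
top tub [([168.5, 255.2], 0.72)]
top lid [([335.5, 249.6], 0.58)]
top marker [([439.1, 259.8], 0.84), ([500.6, 227.0], 0.7), ([402.1, 245.4], 0.46)]
top wash_bottle [([489.9, 270.3], 0.73)]
top amber_bottle [([499.6, 227.3], 0.89)]
top forceps [([180.2, 207.1], 0.58)]
side rail [([328.7, 197.4], 0.97)]
side post_a [([366.8, 127.3], 0.71), ([335.3, 122.8], 0.64), ([348.3, 123.8], 0.45)]
side hanger_a [([249.3, 289.4], 0.97), ([284.8, 321.0], 0.73)]
side tub [([337.1, 136.2], 0.97)]
side lid [([296.7, 252.4], 0.91)]
side marker [([259.3, 349.4], 0.59)]
side wash_bottle [([212.6, 387.8], 0.98), ([296.6, 254.2], 0.38)]
side amber_bottle [([249.9, 404.3], 0.59)]
side forceps []
```

View pics/top0.png

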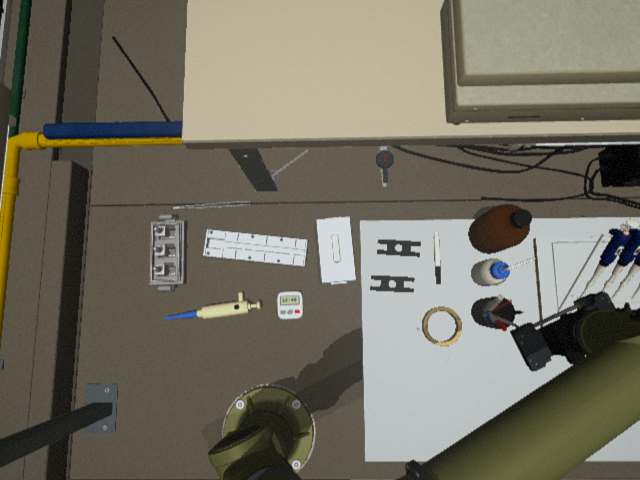

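View pics/side0.png

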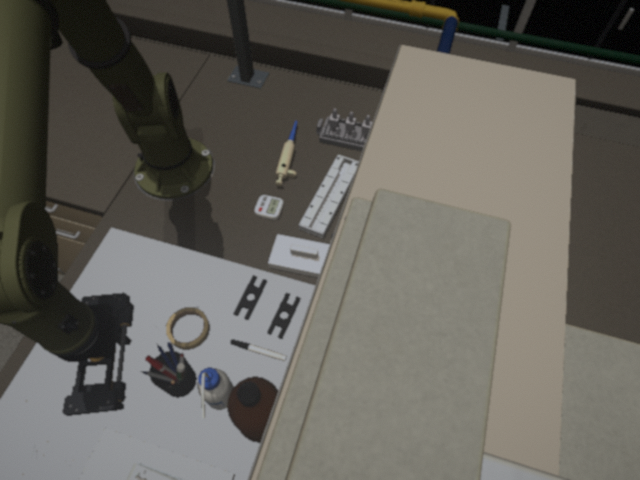

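The top view shows the tub with three posts (168,252), the rail (256,247), the lid (336,250), and the hangers (398,247) and (392,284). The side view agrees. Next I measure coarse poses.

```bash
cat > h.py <<'E'
from cell import env, viewer, boxes_of, masks_of
import cv2, numpy as np
from scipy.spatial.transform import Rotation as R
def cam(c):
    k=viewer.get_calibration(c); f=240/np.tan(np.radians(k["fov_y"]/2))
    return f,k["cx"],k["cy"],np.array(k["position"]),R.from_euler("xyz",k["orientation"],degrees=True).as_matrix(),k
def unproj(C,uv,z):
    f,cx,cy,p,M=C[:5]; uv=np.atleast_2d(np.asarray(uv,float))
    d=np.c_[(uv[:,0]-cx)/f,-(uv[:,1]-cy)/f,-np.ones(len(uv))]@M.T
    return p+d*((z-p[2])/d[:,2])[:,None]
def proj(C,X):
    f,cx,cy,p,M=C[:5]; q=(np.atleast_2d(X)-p)@M
    return np.c_[cx+f*q[:,0]/-q[:,2],cy-f*q[:,1]/-q[:,2]]
def maskrect(C,m,z):
    v,u=np.nonzero(m); P=unproj(C,np.c_[u,v],z)[:,:2]
    (c,s,a)=cv2.minAreaRect((P*1000).astype(np.float32))
    if s[0]<s[1]: a-=90; s=s[::-1]
    a=(a+90)%180-90
    return np.round(c,1),np.round(s,1),round(a,1)  # mm, long axis angle deg
def shot(c,name=None):
    o=env.get_obs(); C=cam(c); im=viewer.read_camera(c)
    if name: cv2.imwrite(f"pics/{name}.png",im[:,:,::-1])
    return o,C,im
E
python3 - <<'E'
from h import *
for c in ["top","side"]:
  _,C,im=shot(c)
  print(C[5].keys())
  for t,z in [("rail",.023),("post_a",.07),("hanger_a",.014),("tub",.033),("lid",.024),("marker",.01),("wash_bottle",.1),("amber_bottle",.1),("forceps",.005)]:
    for d in masks_of(c,t):
      if d["conf"]>.4: print(c,t,round(d["conf"],2),np.round(d["location"]),d["pixels"].sum(),*maskrect(C,d["pixels"],z))
E
```

```text
dict_keys(['fov_y', 'cx', 'cy', 'position', 'orientation'])
top rail 0.6 [255. 243.] 2806 [462.6  37. ] [268.4  74. ] 83.4
top post_a 0.57 [256. 245.] 2828 [456.4  28.6] [258.2  71.5] 83.4
top post_a 0.53 [162. 228.] 216 [497.6 258.6] [54.7 28.2] 89.3
top post_a 0.52 [164. 271.] 208 [402.3 254.2] [54.7 26.2] 84.7
top post_a 0.46 [163. 249.] 197 [449.3 256.3] [54.2 27.8] 89.3
top hanger_a 0.74 [398. 247.] 419 [ 458.4 -334.8] [102.6  40.3] 85.2
top hanger_a 0.56 [392. 283.] 557 [ 365.6 -315.6] [110.2  42. ] 85.2
top tub 0.66 [171. 256.] 1735 [451.6 262.7] [199.9  91.4] 2.3
top lid 0.63 [334. 250.] 2217 [ 452.9 -172.3] [173.4  88.2] 4.8
top marker 0.62 [439. 256.] 311 [ 432.4 -435.8] [130.5  17.3] 0.0
top wash_bottle 0.6 [491. 272.] 878 [ 386.  -563.7] [141.3  64.1] 89.4
top amber_bottle 0.82 [502. 228.] 2339 [ 493.2 -569.4] [162.2 105.6] -72.3
top forceps 0.49 [182. 205.] 7 [575.2 239.4] [21.7  0. ] 89.2
dict_keys(['fov_y', 'cx', 'cy', 'position', 'orientation'])
side rail 0.93 [326. 195.] 2133 [461.2  28.2] [276.6  74.1] 83.5
side post_a 0.67 [364. 127.] 172 [500.7 250. ] [96.1 26.7] -83.5
side post_a 0.56 [352. 123.] 176 [452.9 247.6] [95.1 27.6] -82.4
side post_a 0.54 [333. 124.] 184 [405.4 247. ] [100.1  26.2] -73.8
side hanger_a 0.64 [249. 296.] 531 [ 364.5 -320.2] [109.3  41.5] 86.9
side tub 0.64 [338. 137.] 876 [428.  246.1] [150.2 110.7] 4.3
side tub 0.56 [284. 323.] 627 [ 460.2 -347.4] [111.6  41.6] 84.6
side lid 0.63 [330. 195.] 2205 [461.9  27.2] [279.   77.5] 83.4
side lid 0.59 [297. 256.] 1792 [ 437.3 -182.2] [135.8  98.6] 3.0
side marker 0.93 [258. 350.] 410 [ 427.9 -436.1] [136.   18.5] 0.6
side wash_bottle 0.87 [214. 388.] 1241 [ 395.8 -559.4] [94.9 70.9] -58.0
side amber_bottle 0.62 [248. 406.] 2284 [ 472.4 -570.3] [117.5  88.2] -89.1
```

```bash
cat >> h.py <<'E'
def plan(wps,start=None):
    """wps: list of (x,y,z mm, yaw deg); prints the scaled shift/turn of one call per waypoint"""
    o=env.get_obs()
    if start is None:
        start=(*(np.array(o["tool_pos"])*1000),o["tool_rot"][2]); print("now",np.round(start,1),"rot",np.round(o["tool_rot"],1),"t",round(o["time_s"],1))
    x,y,z,w=start
    for X,Y,Z,W in wps:
        c,s=np.cos(np.radians(w)),np.sin(np.radians(w)); dx,dy=X-x,Y-y
        dw=(W-w+180)%360-180
        print((X,Y,Z,W),"->",np.round(np.array([dx*c+dy*s,dx*s-dy*c,z-Z])/200,3),"turn z",round(-np.radians(dw)/1.5,3))
        x,y,z,w=X,Y,Z,W
E
python3 -c "
from h import *
plan([(330,-420,300,80),(410,-250,300,130),(430,-80,300,180),(440,90,300,180),(400,200,260,180)])"
```

```text
now [ 259.6 -595.9  222.6   23.5] rot [180.    0.   23.5] t 2.0
(330, -420, 300, 80) -> [ 0.674 -0.666 -0.387] turn z -0.657
(410, -250, 300, 130) -> [0.907 0.246 0.   ] turn z -0.582
(430, -80, 300, 180) -> [0.587 0.623 0.   ] turn z -0.582
(440, 90, 300, 180) -> [-0.05  0.85  0.  ] turn z -0.0
(400, 200, 260, 180) -> [0.2  0.55 0.2 ] turn z -0.0
```

Emit:
{"api": "apply_moves", "payload": {"moves": [[0, 0, -0.39, 0, 0, 0, 1], [0, 0, -0.39, 0, 0, 0, 1], [0.2, -0.2, -0.39, 0, 0, -0.1, 1], [0.4, -0.4, -0.39, 0, 0, -0.2, 1], [0.67, -0.67, -0.39, 0, 0, -0.4, 1], [0.67, -0.67, -0.39, 0, 0, -0.66, 1], [0.67, -0.67, -0.39, 0, 0, -0.66, 1], [0.67, -0.67, -0.39, 0, 0, -0.66, 1], [0.67, -0.67, -0.39, 0, 0, -0.66, 1], [0.67, -0.67, -0.39, 0, 0, -0.66, 1]]}}

```text
time_s: 3.05
tool_pos: [0.3289, -0.4195, 0.3008]
tool_rot: [180.0, 0.0, 80.3]
force: [-0.0, 0.3, -0.3]
grip_width: 0.0871
grasp_force: 0.0
```

Emit:
{"api": "apply_moves", "payload": {"moves": [[0.91, 0.25, 0, 0, 0, -0.58, 1], [0.91, 0.25, 0, 0, 0, -0.58, 1], [0.91, 0.25, 0, 0, 0, -0.58, 1], [0.91, 0.25, 0, 0, 0, -0.58, 1], [0.91, 0.25, 0, 0, 0, -0.58, 1], [0.91, 0.25, 0, 0, 0, -0.58, 1], [0.91, 0.25, 0, 0, 0, -0.58, 1]]}}

```text
time_s: 3.75
tool_pos: [0.4091, -0.2484, 0.3007]
tool_rot: [-180.0, 0.0, 130.0]
force: [1.1, 0.7, 0.3]
grip_width: 0.0873
grasp_force: 0.0
```

Emit:
{"api": "apply_moves", "payload": {"moves": [[0.59, 0.62, 0, 0, 0, -0.58, 1], [0.59, 0.62, 0, 0, 0, -0.58, 1], [0.59, 0.62, 0, 0, 0, -0.58, 1], [0.59, 0.62, 0, 0, 0, -0.58, 1], [0.59, 0.62, 0, 0, 0, -0.58, 1], [0.59, 0.62, 0, 0, 0, -0.58, 1], [0.59, 0.62, 0, 0, 0, -0.58, 1]]}}

```text
time_s: 4.45
tool_pos: [0.4278, -0.0786, 0.3006]
tool_rot: [-180.0, 0.0, 179.7]
force: [0.0, -0.2, 0.1]
grip_width: 0.0874
grasp_force: 0.0
```

Emit:
{"api": "apply_moves", "payload": {"moves": [[-0.05, 0.85, 0, 0, 0, 0, 1], [-0.05, 0.85, 0, 0, 0, 0, 1], [-0.05, 0.85, 0, 0, 0, 0, 1], [-0.05, 0.85, 0, 0, 0, 0, 1], [-0.05, 0.85, 0, 0, 0, 0, 1], [-0.05, 0.85, 0, 0, 0, 0, 1]]}}

```text
time_s: 5.05
tool_pos: [0.438, 0.0907, 0.3005]
tool_rot: [-180.0, -0.0, 179.7]
force: [0.1, -0.4, 0.6]
grip_width: 0.0868
grasp_force: 0.0
```

```bash
python3 - <<'E'
from h import *
o,C,im=shot("wrist","w1"); print(C[3],C[5]["orientation"])
for t,z in [("rail",.023),("post_a",.07),("tub",.033),("lid",.024)]:
    for d in masks_of("wrist",t):
      if d["conf"]>.3: print(t,round(d["conf"],2),np.round(d["location"]),d["pixels"].sum(),*maskrect(C,d["pixels"],z))
E
```

```text
[0.36125389 0.09132565 0.46157692] [-1.64373356e+01  1.40172826e-02  8.96720083e+01]
rail 0.6 [278. 215.] 13110 [460.4  37.8] [266.2  74.7] 83.3
post_a 0.7 [483. 171.] 1244 [403.  256.1] [58.2 27.9] -88.1
post_a 0.7 [480. 211.] 1244 [448.1 257.3] [57.4 32.8] 89.7
post_a 0.58 [476. 252.] 1195 [493.8 260.5] [66.3 33.5] 48.9
tub 0.84 [460. 193.] 7687 [452.1 261.1] [198.6  91.9] 1.2
lid 0.69 [104. 203.] 11263 [ 451.8 -165.8] [170.   99.6] 4.7
lid 0.43 [274. 214.] 12960 [460.4  38.2] [264.2  73.9] 83.3
```

View pics/w1.png

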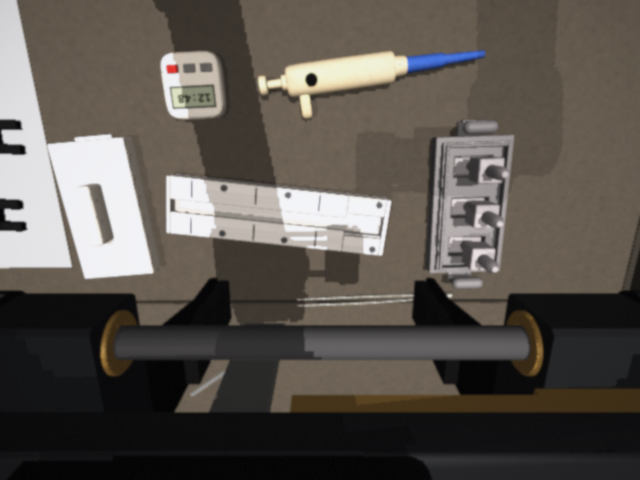

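The wrist view shows the rail's wide mouth at the right, the +y end, near (365,215). The scribed lines sit near columns 320, 255 and 191. The posts are near (490,165), (485,215) and (480,258). I'll move in closer to refine.

Emit:
{"api": "apply_moves", "payload": {"moves": [[-0.06, 0.2, 0.6, 0, 0, 0, 1], [-0.06, 0.2, 0.6, 0, 0, 0, 1], [-0.06, 0.2, 0.6, 0, 0, 0, 1], [-0.06, 0.2, 0.6, 0, 0, 0, 1], [-0.06, 0.2, 0.6, 0, 0, 0, 1], [-0.06, 0.2, 0.6, 0, 0, 0, 1]]}}

```text
time_s: 5.9
tool_pos: [0.4513, 0.1308, 0.1823]
tool_rot: [-180.0, 0.2, 179.8]
force: [1.0, -0.3, -0.7]
grip_width: 0.0874
grasp_force: 0.0
```

```bash
python3 - <<'E'
from h import *
o,C,im=shot("wrist","w2"); print(o["tool_pos"],C[3],C[5]["orientation"])
for t,z in [("rail",.023),("post_a",.07),("tub",.033)]:
    for d in masks_of("wrist",t):
      if d["conf"]>.3: print(t,round(d["conf"],2),np.round(d["location"]),d["pixels"].sum(),*maskrect(C,d["pixels"],z))
# draw predicted rail & tub & posts
def fr(x,y,w,P):
    c,s=np.cos(np.radians(w)),np.sin(np.radians(w)); P=np.array(P,float)/1000
    return np.c_[x/1000+c*P[:,0]-s*P[:,1],y/1000+s*P[:,0]+c*P[:,1],P[:,2]]
big=cv2.resize(im[:,:,::-1],None,fx=1.25,fy=1.25)
def poly(P,col,closed=True): cv2.polylines(big,[np.int32(np.round(proj(C,P)*1.25*8))],closed,col,1,cv2.LINE_AA,3)
rl=(460.5,37.5,-6.7)
poly(fr(*rl,[(35,133.5,23),(-35,133.5,23),(-35,-133.5,23),(35,-133.5,23)]),(0,0,255))
poly(fr(*rl,[(14,128.5,23),(-14,128.5,23),(-14,82.5,23),(14,82.5,23)]),(0,255,0))
poly(fr(*rl,[(8,82.5,23),(8,-100,23)]),(0,255,0)); poly(fr(*rl,[(-8,82.5,23),(-8,-100,23)]),(0,255,0))
tb=(451,256,3)
poly(fr(*tb,[(83,44,20),(-83,44,20),(-83,-44,20),(83,-44,20)]),(0,0,255))
for x in (-49,0,49): poly(fr(*tb,[(x+13,13,70),(x-13,13,70),(x-13,-13,70),(x+13,-13,70)]),(255,0,0))
cv2.imwrite("pics/w2o.png",big)
E
```

```text
[0.45129836 0.13075745 0.18234681] [0.37406206 0.13114104 0.34322203] [-1.66111464e+01 -1.17626432e-02  8.98056645e+01]
rail 0.61 [214. 225.] 23512 [460.1  38.3] [265.8  73.4] 83.3
rail 0.59 [484. 280.] 2261 [511.3 280.3] [78.6 38.7] 46.8
post_a 0.81 [497. 171.] 2542 [403.2 257.2] [60.5 26.5] 89.8
post_a 0.69 [483. 280.] 2278 [491.4 259.1] [68.4 33.5] 46.8
tub 0.65 [466. 194.] 12940 [452.2 260.9] [197.4  90. ] 1.8
```

View pics/w2o.png

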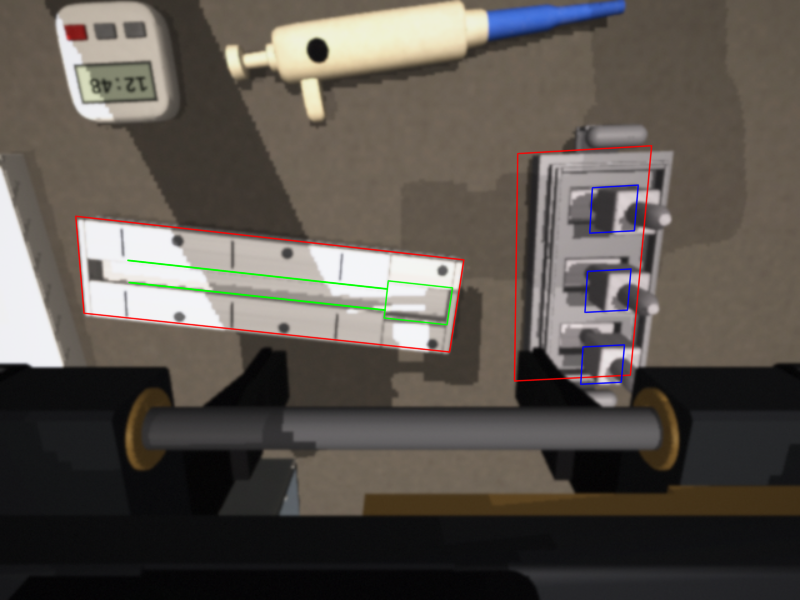

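The rail overlay fits to about 1 px. The tub sits roughly 12 mm further in +y than my first guess. I'll look from above the tub.

Emit:
{"api": "apply_moves", "payload": {"moves": [[0.1, 0.67, 0, 0, 0, 0, 1], [0.1, 0.67, 0, 0, 0, 0, 1], [0.1, 0.67, 0, 0, 0, 0, 1], [0.1, 0.67, 0, 0, 0, 0, 1], [0.1, 0.67, 0, 0, 0, 0, 1], [0.1, 0.67, 0, 0, 0, 0, 1]]}}

```text
time_s: 6.7
tool_pos: [0.4308, 0.2639, 0.1805]
tool_rot: [-179.9, 0.0, 179.8]
force: [-0.1, -0.1, 0.4]
grip_width: 0.0867
grasp_force: 0.0
```

```bash
cat >> h.py <<'E'
def fr(x,y,w,P):
    c,s=np.cos(np.radians(w)),np.sin(np.radians(w)); P=np.array(P,float)/1000
    return np.c_[x/1000+c*P[:,0]-s*P[:,1],y/1000+s*P[:,0]+c*P[:,1],P[:,2]]
def overlay(C,im,polys,name,crop,sc):
    """crop x0,y0,x1,y1; polys list of (world pts, color, closed)"""
    x0,y0,x1,y1=crop; big=cv2.resize(im[y0:y1,x0:x1,::-1],None,fx=sc,fy=sc,interpolation=cv2.INTER_CUBIC)
    for P,col,cl in polys:
        q=(proj(C,P)-[x0,y0]+.5)*sc-.5
        cv2.polylines(big,[np.int32(np.round(q*8))],cl,col,1,cv2.LINE_AA,3)
    cv2.imwrite(f"pics/{name}.png",big)
def rect(hx,hy,z,cx=0,cy=0): return [(cx+hx,cy+hy,z),(cx-hx,cy+hy,z),(cx-hx,cy-hy,z),(cx+hx,cy-hy,z)]
def post_polys(x,y,w,z): 
    return [(fr(x,y,w,rect(13,13,z+64)),(255,0,0),True),(fr(x,y,w,[(7*np.cos(t),7*np.sin(t),z+86) for t in np.linspace(0,6.28,20)]),(255,0,255),True)]
E
python3 - <<'E'
from h import *
o,C,im=shot("wrist","w3"); print(o["tool_pos"],C[3],C[5]["orientation"])
for t,z in [("post_a",.07),("tub",.033)]:
    for d in masks_of("wrist",t):
      if d["conf"]>.3: print(t,round(d["conf"],2),np.round(d["location"]),d["pixels"].sum(),*maskrect(C,d["pixels"],z))
tb=(451,266,2.5)
pl=[(fr(*tb,rect(83,44,20)),(0,0,255),True)]
for x in (-49,0,49):
    p=fr(*tb,[(x,0,0)])[0]*1000
    pl+=post_polys(p[0],p[1],tb[2],6)
overlay(C,im,pl,"w3o",(170,90,470,315),2.6)
E
```

```text
[0.430777   0.26388594 0.18054763] [0.35392682 0.26445208 0.34160754] [-1.64673903e+01  4.71315082e-02  8.97840774e+01]
post_a 0.87 [330. 298.] 1632 [487.8 268.6] [39.5 34.2] -0.2
post_a 0.84 [327. 194.] 1611 [401.4 267.6] [32.5 29.8] -88.0
post_a 0.76 [325. 249.] 1833 [447.4 268.1] [41.4 32.6] 0.9
tub 0.91 [325. 218.] 12974 [439.9 268.9] [175.4  84.1] 1.5
```

View pics/w3o.png

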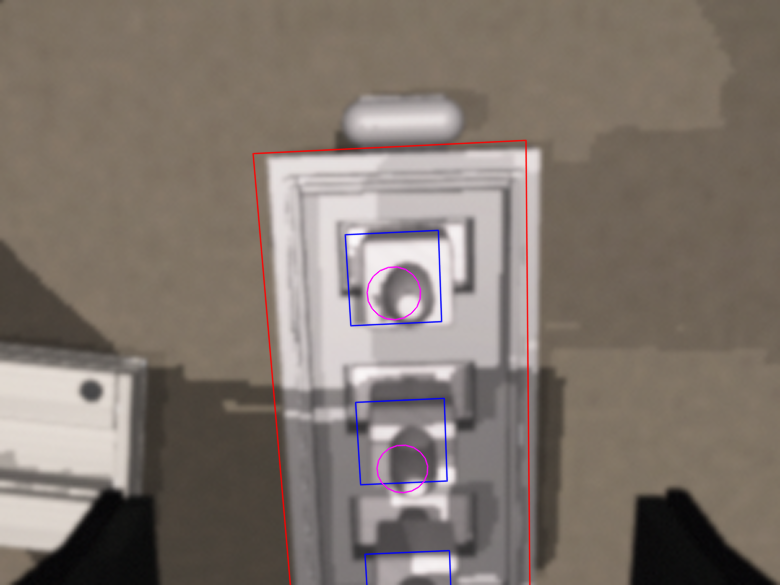

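The tub edge reads (453, 270.5) mm with yaw about 1.4°. The collar of the first post is at about (403, 268), so I'll grasp that one.

Emit:
{"api": "apply_moves", "payload": {"moves": [[0.137, 0.023, 0, 0, 0, -0.019, 1], [0.137, 0.023, 0.2, 0, 0, -0.019, 1], [0.137, 0.023, 0.35, 0, 0, -0.019, 1], [0.137, 0.023, 0.45, 0, 0, -0.019, 1], [0.137, 0.023, 0.55, 0, 0, -0.019, 1], [0.137, 0.023, 0.62, 0, 0, -0.019, 1], [0.137, 0.023, 0.67, 0, 0, -0.019, 1], [0.137, 0.023, 0.718, 0, 0, -0.019, 1], [0.137, 0.023, 0.718, 0, 0, -0.019, 1], [0.137, 0.023, 0.718, 0, 0, -0.019, 1]]}}

```text
time_s: 7.85
tool_pos: [0.4029, 0.2703, 0.0373]
tool_rot: [180.0, 0.0, -178.4]
force: [-0.8, 0.5, 0.2]
grip_width: 0.0874
grasp_force: 0.0
```

Emit:
{"api": "apply_moves", "payload": {"moves": [[0, 0, 0, 0, 0, 0, 0.15], [0, 0, 0, 0, 0, 0, 0.15], [0, 0, 0, 0, 0, 0, 0.15], [0, 0, 0, 0, 0, 0, 0.15], [0, 0, 0, 0, 0, 0, 0.15], [0, 0, 0, 0, 0, 0, 0.15], [0, 0, 0, 0, 0, 0, 0.15], [0, 0, 0, 0, 0, 0, 0.15]], "grip_force": 30}}

```text
time_s: 8.65
tool_pos: [0.4026, 0.2701, 0.0369]
tool_rot: [-180.0, -0.0, -178.4]
force: [0.4, -0.1, -0.1]
grip_width: 0.0309
grasp_force: 0.0
```

Emit:
{"api": "apply_moves", "payload": {"moves": [[0, 0, 0, 0, 0, 0, 0.15], [0, 0, 0, 0, 0, 0, 0.15], [0, 0, 0, 0, 0, 0, 0.15], [0, 0, 0, 0, 0, 0, 0.15]]}}

```text
time_s: 9.05
tool_pos: [0.4026, 0.2696, 0.0368]
tool_rot: [-180.0, -0.0, -178.4]
force: [-0.1, -1.2, 0.1]
grip_width: 0.0256
grasp_force: 30.0
```

Emit:
{"api": "apply_moves", "payload": {"moves": [[0, 0, -0.05, 0, 0, 0, 0.15], [0, 0, -0.1, 0, 0, 0, 0.15], [0, 0, -0.15, 0, 0, 0, 0.15], [0, 0, -0.25, 0, 0, 0, 0.15], [0, 0, -0.4, 0, 0, 0, 0.15], [0, 0, -0.4, 0, 0, 0, 0.15], [0, 0, -0.4, 0, 0, 0, 0.15]]}}

```text
time_s: 9.75
tool_pos: [0.4032, 0.2702, 0.1177]
tool_rot: [-180.0, 0.1, -178.4]
force: [-0.5, -0.4, -2.4]
grip_width: 0.026
grasp_force: 30.0
```

```bash
python3 - <<'E'
from h import *
o,C,im=shot("wrist","w4"); print(o["tool_pos"],o["tool_rot"],o["force"],o["grip_width"],o["grasp_force"])
x,y,z=o["tool_pos"]*1000; w=o["tool_rot"][2]+180
hb=z+19-50   # head underside if gripped 50 above it
g=lambda P:fr(x,y,w,np.array(P)+[0,0,hb])
pl=[(g(rect(10,20,0)),(0,0,255),True),(g(rect(10,20,8)),(0,255,0),True),(g(rect(13,13,34)),(255,0,0),True),(g([(-13,-13,34),(-13,-13,64),(-13,13,64),(-13,13,34)]),(255,255,0),True)]
overlay(C,im,pl,"w4o",(200,200,460,400),3)
plan([(472.8,142.3,120,173.3)])
E
```

```text
[0.40322187 0.27024163 0.11772224] [-1.79991872e+02  1.32069413e-01 -1.78425350e+02] [-0.48288419 -0.40806894 -2.37822867] 0.02597435709446065 29.978059970308095
now [ 402.5  269.8  116.8 -178.4] rot [-180.     0.  -178.4] t 9.8
(472.8, 142.3, 120, 173.3) -> [-0.334 -0.647 -0.016] turn z 0.096
```

View pics/w4o.png

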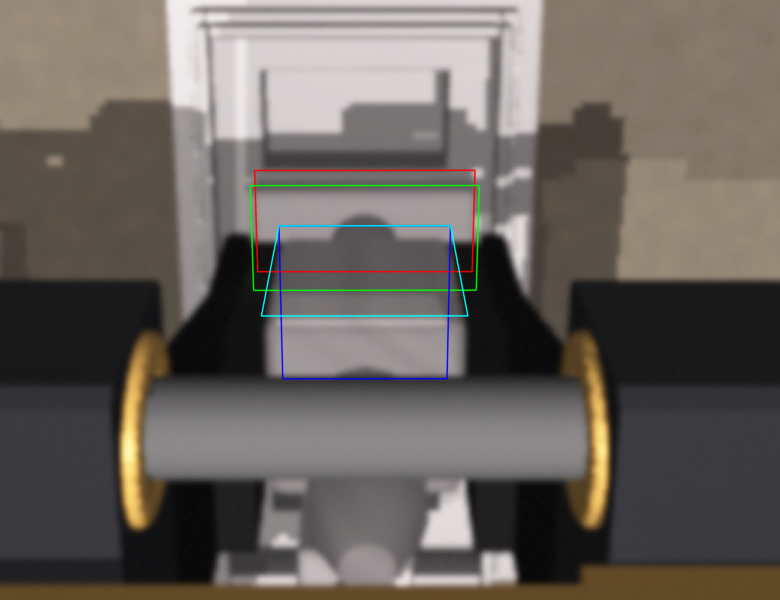

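The post is held square, with its offset in x about +1 mm. I'll take it over the mouth.

Emit:
{"api": "apply_moves", "payload": {"moves": [[0, 0, -0.2, 0, 0, 0, 0.15], [0, 0, -0.2, 0, 0, 0, 0.15], [-0.1, -0.2, -0.2, 0, 0, 0.03, 0.15], [-0.2, -0.4, -0.2, 0, 0, 0.06, 0.15], [-0.3, -0.6, -0.2, 0, 0, 0.096, 0.15], [-0.329, -0.647, -0.1, 0, 0, 0.096, 0.15], [-0.329, -0.647, 0.05, 0, 0, 0.096, 0.15], [-0.329, -0.647, 0.15, 0, 0, 0.096, 0.15], [-0.329, -0.647, 0.21, 0, 0, 0.096, 0.15], [-0.329, -0.647, 0.21, 0, 0, 0.096, 0.15], [-0.329, -0.647, 0.21, 0, 0, 0.096, 0.15]]}}

```text
time_s: 10.9
tool_pos: [0.472, 0.143, 0.075]
tool_rot: [180.0, -0.0, 173.4]
force: [-0.3, 0.7, -1.6]
grip_width: 0.0257
grasp_force: 30.0
```

```bash
python3 - <<'E'
from h import *
o,C,im=shot("wrist","w5")
plan([(471.8,142.3,60,173.3)])
x,y,z=o["tool_pos"]*1000; w=o["tool_rot"][2]-180
hb=z-31
g=lambda P:fr(x,y,w,np.array(P)+[0,0,hb])
pl=[(g(rect(10,20,8)),(0,255,0),True),(g([(-13,-13,34),(-13,-13,64),(-13,13,64),(-13,13,34)]),(255,255,0),True)]
rl=(460.5,37.5,-6.7)
pl+=[(fr(*rl,rect(14,23,23,0,105.5)),(0,0,255),True),(fr(*rl,rect(35,133.5,23)),(0,0,255),True),(fr(*rl,[(8,82.5,23),(8,-129,23),(-8,-129,23),(-8,82.5,23)]),(0,0,255),False)]
overlay(C,im,pl,"w5o",(150,180,450,380),2.6)
E
```

```text
now [472.5 143.1  75.6 173.4] rot [1.800e+02 1.000e-01 1.734e+02] t 10.9
(471.8, 142.3, 60, 173.3) -> [ 0.003 -0.004  0.078] turn z 0.001
```

View pics/w5o.png

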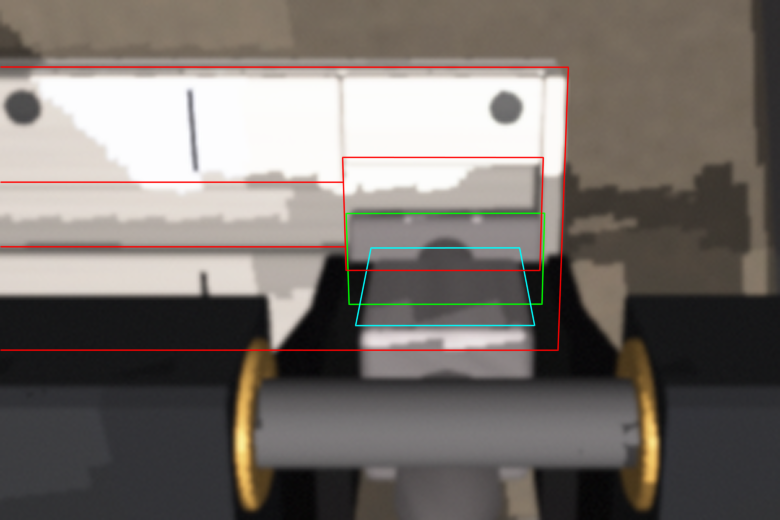

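Mouth and post line up within about 0.5 mm. Lowering the head in.

Emit:
{"api": "apply_moves", "payload": {"moves": [[-0.003, -0.003, 0.04, 0, 0, 0, 0.15], [-0.003, -0.003, 0.08, 0, 0, 0, 0.15], [-0.003, -0.003, 0.11, 0, 0, 0, 0.15], [-0.003, -0.003, 0.14, 0, 0, 0, 0.15], [-0.003, -0.003, 0.165, 0, 0, 0, 0.15], [-0.003, -0.003, 0.19, 0, 0, 0, 0.15], [-0.003, -0.003, 0.194, 0, 0, 0, 0.15], [-0.003, -0.003, 0.194, 0, 0, 0, 0.15]]}}

```text
time_s: 11.75
tool_pos: [0.4725, 0.1419, 0.036]
tool_rot: [180.0, -0.0, 173.3]
force: [-0.0, 0.6, -1.6]
grip_width: 0.0257
grasp_force: 30.0
```

Emit:
{"api": "apply_moves", "payload": {"moves": [[0, -0.05, 0, 0, 0, 0, 0.15], [0, -0.1, 0, 0, 0, 0, 0.15], [0, -0.18, 0, 0, 0, 0, 0.15], [0, -0.26, 0, 0, 0, 0, 0.15], [0, -0.34, 0, 0, 0, 0, 0.15], [0, -0.42, 0, 0, 0, 0, 0.15], [0, -0.5, 0, 0, 0, 0, 0.15], [0, -0.5, 0, 0, 0, 0, 0.15]]}}

```text
time_s: 12.55
tool_pos: [0.4605, 0.039, 0.0361]
tool_rot: [-179.9, -0.0, 173.1]
force: [0.6, 0.3, -1.8]
grip_width: 0.0256
grasp_force: 30.0
```

```bash
python3 - <<'E'
from h import *
viewer.read_camera("wrist")
plan([(448.4,-65.3,36,173.3)])
viewer.read_camera("wrist")
plan([(448.4,-65.3,36,173.3)]); print(env.get_obs()["force"])
E
```

```text
now [460.9  40.8  36.3 173.1] rot [-179.9    0.   173.1] t 12.6
(448.4, -65.3, 36, 173.3) -> [-0.001 -0.534  0.001] turn z -0.002
now [461.   42.   36.3 173.2] rot [-180.     0.   173.2] t 12.7
(448.4, -65.3, 36, 173.3) -> [-0.    -0.54   0.002] turn z -0.001
[ 0.30461348  0.00240066 -2.10447256]
```

Emit:
{"api": "apply_moves", "payload": {"moves": [[0, -0.05, 0, 0, 0, 0, 0.15], [0, -0.1, 0, 0, 0, 0, 0.15], [0, -0.18, 0, 0, 0, 0, 0.15], [0, -0.26, 0, 0, 0, 0, 0.15], [0, -0.34, 0, 0, 0, 0, 0.15], [0, -0.42, 0, 0, 0, 0, 0.15], [0, -0.49, 0, 0, 0, 0, 0.15], [0, -0.52, 0, 0, 0, 0, 0.15], [0, -0.541, 0, 0, 0, 0, 0.15], [0, -0.541, 0, 0, 0, 0, 0.15], [0, -0.541, 0, 0, 0, 0, 0.15], [0, -0.541, 0, 0, 0, 0, 0.15]]}}

```text
time_s: 13.85
tool_pos: [0.4485, -0.0642, 0.0361]
tool_rot: [180.0, 0.0, 173.4]
force: [0.2, -0.3, -1.3]
grip_width: 0.0256
grasp_force: 30.0
```

Emit:
{"api": "apply_moves", "payload": {"moves": [[0, -0.004, 0, 0, 0, 0.09, 0.15], [0, -0.004, 0, 0, 0, 0.18, 0.15], [0, -0.004, 0, 0, 0, 0.27, 0.15], [0, -0.004, 0, 0, 0, 0.36, 0.15], [0, -0.004, 0, 0, 0, 0.45, 0.15], [0, -0.004, 0, 0, 0, 0.54, 0.15], [0, -0.004, 0, 0, 0, 0.63, 0.15], [0, -0.004, 0, 0, 0, 0.72, 0.15], [0, -0.004, 0, 0, 0, 0.81, 0.15], [0, -0.004, 0, 0, 0, 0.9, 0.15], [0, -0.004, 0, 0, 0, 0.97, 0.15], [0, -0.004, 0, 0, 0, 0.97, 0.15], [0, -0.004, 0, 0, 0, 0.97, 0.15]]}}

```text
time_s: 15.15
tool_pos: [0.4483, -0.0653, 0.0361]
tool_rot: [-180.0, 0.0, 90.2]
force: [-0.2, -0.7, -0.8]
grip_width: 0.0253
grasp_force: 30.0
```

Emit:
{"api": "apply_moves", "payload": {"moves": [[0, 0, 0, 0, 0, 0.077, 0.15], [0, 0, 0, 0, 0, 0.077, 0.15], [0, 0, 0, 0, 0, 0.077, 0.15], [0, 0, 0, 0, 0, 0.077, 0.15]]}}

```text
time_s: 15.55
tool_pos: [0.4483, -0.0656, 0.0361]
tool_rot: [-180.0, 0.0, 83.5]
force: [-0.5, -0.2, -1.3]
grip_width: 0.0256
grasp_force: 30.0
```

Emit:
{"api": "apply_moves", "payload": {"moves": [[0, 0, 0.007, 0, 0, 0, 0.15], [0, 0, 0.007, 0, 0, 0, 0.15], [0, 0, 0.007, 0, 0, 0, 0.15], [0, 0, 0.007, 0, 0, 0, 0.6], [0, 0, 0.007, 0, 0, 0, 0.6], [0, 0, 0.007, 0, 0, 0, 0.6], [0, 0, 0.007, 0, 0, 0, 0.6], [0, 0, -0.1, 0, 0, 0, 0.6], [0, 0, -0.3, 0, 0, 0, 0.8], [0, 0, -0.5, 0, 0, 0, 1], [0, 0, -0.7, 0, 0, 0, 1], [0, 0, -0.7, 0, 0, 0, 1], [0, 0, -0.7, 0, 0, 0, 1]]}}

```text
time_s: 16.85
tool_pos: [0.4489, -0.0659, 0.177]
tool_rot: [179.9, 0.1, 83.3]
force: [-0.4, 0.6, -1.1]
grip_width: 0.0824
grasp_force: 0.0
```

```bash
python3 - <<'E'
from h import *
plan([(450,100,180,160),(452.5,269.3,150,181.4),(452.5,269.3,37,181.4)])
E
```

```text
now [448.9 -65.9 177.   83.3] rot [1.799e+02 1.000e-01 8.330e+01] t 16.9
(450, 100, 180, 160) -> [ 0.825 -0.091 -0.015] turn z -0.892
(452.5, 269.3, 150, 181.4) -> [0.278 0.8   0.15 ] turn z -0.249
(452.5, 269.3, 37, 181.4) -> [-0.     0.     0.565] turn z -0.0
```

Emit:
{"api": "apply_moves", "payload": {"moves": [[0.4, -0.05, -0.015, 0, 0, -0.3, 1], [0.825, -0.091, -0.015, 0, 0, -0.892, 1], [0.825, -0.091, -0.015, 0, 0, -0.892, 1], [0.825, -0.091, -0.015, 0, 0, -0.892, 1], [0.825, -0.091, -0.015, 0, 0, -0.892, 1], [0.825, -0.091, -0.015, 0, 0, -0.892, 1], [0.825, -0.091, -0.015, 0, 0, -0.892, 1], [0.825, -0.091, -0.015, 0, 0, -0.892, 1], [0.825, -0.091, -0.015, 0, 0, -0.892, 1], [0.825, -0.091, -0.015, 0, 0, -0.892, 1], [0.825, -0.091, -0.015, 0, 0, -0.892, 1], [0.825, -0.091, -0.015, 0, 0, -0.892, 1]]}}

```text
time_s: 18.05
tool_pos: [0.4489, 0.1003, 0.1785]
tool_rot: [-180.0, -0.1, 159.9]
force: [0.1, -0.5, -0.5]
grip_width: 0.0874
grasp_force: 0.0
```

Emit:
{"api": "apply_moves", "payload": {"moves": [[0.278, 0.8, 0, 0, 0, -0.249, 1], [0.278, 0.8, 0, 0, 0, -0.249, 1], [0.278, 0.8, 0, 0, 0, -0.249, 1], [0.278, 0.8, 0.15, 0, 0, -0.249, 1], [0.278, 0.8, 0.15, 0, 0, -0.249, 1], [0.278, 0.8, 0.15, 0, 0, -0.249, 1], [0.278, 0.8, 0.15, 0, 0, -0.249, 1], [0.278, 0.8, 0.15, 0, 0, -0.249, 1]]}}

```text
time_s: 18.85
tool_pos: [0.4528, 0.2685, 0.15]
tool_rot: [-180.0, 0.1, -178.8]
force: [-0.0, 0.6, 0.2]
grip_width: 0.0867
grasp_force: 0.0
```

```bash
python3 - <<'E'
from h import *
o,C,im=shot("wrist","w6")
plan([(452.5,269.3,37,181.4)])
x,y,z=o["tool_pos"]*1000
pl=post_polys(452.5,269.3,1.4,6)+post_polys(501.5,270.5,1.4,6)
overlay(C,im,pl,"w6o",(220,200,420,350),3.5)
_,C,im=shot("top")
st=fr(460.5,37.5,-6.7,[(0,-103.5,4)])[0]*1000
overlay(C,im,[(fr(460.5,37.5,-6.7,rect(35,133.5,23)),(0,0,255),True)]+post_polys(*st[:2],-6.7,4),"t1",(190,200,330,290),5)
E
python3 -c "
import cv2,numpy as np
a=cv2.imread('pics/w6o.png');b=cv2.imread('pics/t1.png')
b=cv2.resize(b,(a.shape[1]*0+466,300));a=cv2.resize(a,(400,300))
a=cv2.copyMakeBorder(a,0,0,0,66,0);cv2.imwrite('pics/m1.png',np.vstack([a,b]))"
```

```text
now [ 452.7  268.6  149.9 -178.7] rot [-1.800e+02  1.000e-01 -1.787e+02] t 18.9
(452.5, 269.3, 37, 181.4) -> [0.001 0.004 0.565] turn z -0.002
```

View pics/m1.png

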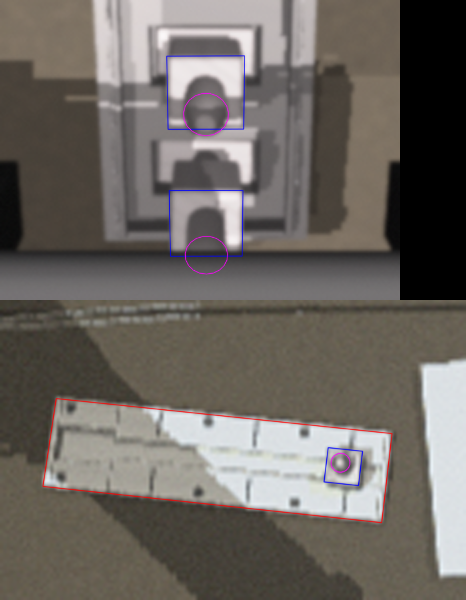

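Post 1 stands squarely at station 3, and the overlays of the remaining posts fit. Now I grasp post 2.

Emit:
{"api": "apply_moves", "payload": {"moves": [[0, 0.003, 0.15, 0, 0, 0, 1], [0, 0.003, 0.28, 0, 0, 0, 1], [0, 0.003, 0.38, 0, 0, 0, 1], [0, 0.003, 0.46, 0, 0, 0, 0.7], [0, 0.003, 0.52, 0, 0, 0, 0.5], [0, 0.003, 0.565, 0, 0, 0, 0.4], [0, 0.003, 0.565, 0, 0, 0, 0.15], [0, 0.003, 0.565, 0, 0, 0, 0.15], [0, 0.003, 0.565, 0, 0, 0, 0.15], [0, 0.003, 0.565, 0, 0, 0, 0.15], [0, 0.003, 0.565, 0, 0, 0, 0.15], [0, 0.003, 0.565, 0, 0, 0, 0.15], [0, 0.003, 0.565, 0, 0, 0, 0.15], [0, 0.003, 0.565, 0, 0, 0, 0.15], [0, 0.003, 0.565, 0, 0, 0, 0.15]]}}

```text
time_s: 20.45
tool_pos: [0.452, 0.2701, 0.0364]
tool_rot: [-180.0, 0.0, -178.6]
force: [0.1, -2.4, 4.2]
grip_width: 0.0254
grasp_force: 30.0
```

Emit:
{"api": "apply_moves", "payload": {"moves": [[0, 0, 0, 0, 0, 0, 0.15], [0, 0, 0, 0, 0, 0, 0.15]]}}

```text
time_s: 20.65
tool_pos: [0.4521, 0.2701, 0.0364]
tool_rot: [-180.0, 0.0, -178.6]
force: [-0.4, -3.7, 6.0]
grip_width: 0.026
grasp_force: 30.0
```

```bash
python3 - <<'E'
from h import *
plan([(452.5,269.3,140,181.4),(472.8,142.5,75,173.3)]);o=env.get_obs();print(o["grip_width"],o["grasp_force"],o["force"])
E
```

```text
now [ 452.1  270.1   36.4 -178.6] rot [-180.     0.  -178.6] t 20.6
(452.5, 269.3, 140, 181.4) -> [-0.002 -0.004 -0.518] turn z 0.0
(472.8, 142.5, 75, 173.3) -> [-0.086 -0.636  0.325] turn z 0.094
0.026018539288809112 29.984645331278443 [-0.40454945 -3.65170246  6.04397244]
```

Emit:
{"api": "apply_moves", "payload": {"moves": [[0, 0, -0.05, 0, 0, 0, 0.15], [0, 0, -0.1, 0, 0, 0, 0.15], [0, 0, -0.2, 0, 0, 0, 0.15], [0, 0, -0.4, 0, 0, 0, 0.15], [0, 0, -0.54, 0, 0, 0, 0.15], [0, 0, -0.54, 0, 0, 0, 0.15], [-0.04, -0.2, -0.54, 0, 0, 0.03, 0.15], [-0.07, -0.4, -0.54, 0, 0, 0.06, 0.15], [-0.09, -0.639, -0.5, 0, 0, 0.094, 0.15], [-0.09, -0.639, -0.35, 0, 0, 0.094, 0.15], [-0.09, -0.639, -0.25, 0, 0, 0.094, 0.15], [-0.09, -0.639, -0.2, 0, 0, 0.094, 0.15], [-0.09, -0.639, -0.2, 0, 0, 0.094, 0.15], [-0.09, -0.639, -0.2, 0, 0, 0.094, 0.15], [-0.09, -0.639, -0.2, 0, 0, 0.094, 0.15]]}}

```text
time_s: 22.15
tool_pos: [0.4736, 0.1437, 0.0771]
tool_rot: [180.0, 0.1, 173.4]
force: [0.1, -0.6, -2.1]
grip_width: 0.0254
grasp_force: 30.0
```

```bash
python3 - <<'E'
from h import *
o,C,im=shot("wrist","w7")
plan([(472.8,142.5,75,173.3)])
viewer.read_camera("wrist")
plan([(472.8,142.5,36,173.3),(457.3,10.2,36,173.3)])
from cv2 import imread
# compare the collar with the first post's picture: row profile of the collar top edge
for n,w in (("w5",None),("w7",None)):
    g=cv2.cvtColor(imread(f"pics/{n}.png"),6)[270:330,315:330].mean(1); print(n,np.round(g[::2]).astype(int))
E
```

```text
now [473.6 143.6  77.1 173.4] rot [1.800e+02 1.000e-01 1.734e+02] t 22.2
(472.8, 142.5, 75, 173.3) -> [ 0.004 -0.006  0.011] turn z 0.001
now [473.5 143.4  77.  173.4] rot [1.800e+02 1.000e-01 1.734e+02] t 22.2
(472.8, 142.5, 36, 173.3) -> [ 0.003 -0.005  0.205] turn z 0.001
(457.3, 10.2, 36, 173.3) -> [-0.    -0.666  0.   ] turn z -0.0
w5 [136 104  80  74  73  75  76  75  75  76  76  76  76  76  78  87  98 103
 140 197 199 191 160 135 135 134 117  76  44  56]
w7 [130  95  76  72  73  74  74  74  75  75  75  75  75  75  75  80  91 106
 156 203 206 199 175 137 133 131 106  71  43  55]
```

Emit:
{"api": "apply_moves", "payload": {"moves": [[0.003, -0.005, 0.04, 0, 0, 0, 0.15], [0.003, -0.005, 0.08, 0, 0, 0, 0.15], [0.003, -0.005, 0.115, 0, 0, 0, 0.15], [0.003, -0.005, 0.145, 0, 0, 0, 0.15], [0.003, -0.005, 0.17, 0, 0, 0, 0.15], [0.003, -0.005, 0.195, 0, 0, 0, 0.15], [0.003, -0.005, 0.205, 0, 0, 0, 0.15], [0.003, -0.005, 0.205, 0, 0, 0, 0.15], [0.003, -0.005, 0.205, 0, 0, 0, 0.15]]}}

```text
time_s: 23.15
tool_pos: [0.4723, 0.1421, 0.0353]
tool_rot: [180.0, 0.0, 173.3]
force: [-0.2, 0.1, -2.1]
grip_width: 0.0258
grasp_force: 30.0
```

Emit:
{"api": "apply_moves", "payload": {"moves": [[0, -0.05, 0, 0, 0, 0, 0.15], [0, -0.1, 0, 0, 0, 0, 0.15], [0, -0.18, 0, 0, 0, 0, 0.15], [0, -0.26, 0, 0, 0, 0, 0.15], [0, -0.34, 0, 0, 0, 0, 0.15], [0, -0.42, 0, 0, 0, 0, 0.15], [0, -0.5, 0, 0, 0, 0, 0.15], [0, -0.58, 0, 0, 0, 0, 0.15], [0, -0.63, 0, 0, 0, 0, 0.15], [0, -0.666, 0, 0, 0, 0, 0.15], [0, -0.666, 0, 0, 0, 0, 0.15], [0, -0.666, 0, 0, 0, 0, 0.15], [0, -0.666, 0, 0, 0, 0, 0.15]]}}

```text
time_s: 24.45
tool_pos: [0.4568, 0.0105, 0.0352]
tool_rot: [180.0, 0.0, 173.4]
force: [-0.1, 0.6, -1.6]
grip_width: 0.026
grasp_force: 30.0
```

```bash
python3 - <<'E'
from h import *
viewer.read_camera("wrist")
plan([(457.3,10.2,36,173.3)]);print(env.get_obs()["force"])
E
```

```text
now [456.8  10.6  35.2 173.4] rot [180.    0.  173.4] t 24.5
(457.3, 10.2, 36, 173.3) -> [-0.003 -0.001 -0.004] turn z 0.001
[ 0.50618771 -0.01130871 -1.89617512]
```

Emit:
{"api": "apply_moves", "payload": {"moves": [[-0.002, -0.002, 0, 0, 0, 0.09, 0.15], [-0.002, -0.002, 0, 0, 0, 0.18, 0.15], [-0.002, -0.002, 0, 0, 0, 0.27, 0.15], [-0.002, -0.002, 0, 0, 0, 0.36, 0.15], [-0.002, -0.002, 0, 0, 0, 0.45, 0.15], [-0.002, -0.002, 0, 0, 0, 0.54, 0.15], [-0.002, -0.002, 0, 0, 0, 0.63, 0.15], [-0.002, -0.002, 0, 0, 0, 0.72, 0.15], [-0.002, -0.002, 0, 0, 0, 0.81, 0.15], [-0.002, -0.002, 0, 0, 0, 0.9, 0.15], [-0.002, -0.002, 0, 0, 0, 0.97, 0.15], [-0.002, -0.002, 0, 0, 0, 0.97, 0.15], [-0.002, -0.002, 0, 0, 0, 0.97, 0.15]]}}

```text
time_s: 25.8
tool_pos: [0.457, 0.0098, 0.0351]
tool_rot: [-180.0, -0.0, 90.2]
force: [0.5, -0.0, -1.9]
grip_width: 0.0259
grasp_force: 30.0
```

Emit:
{"api": "apply_moves", "payload": {"moves": [[0, 0, 0, 0, 0, 0.077, 0.15], [0, 0, 0, 0, 0, 0.077, 0.15], [0, 0, 0, 0, 0, 0.077, 0.15], [0, 0, 0, 0, 0, 0.077, 0.15]]}}

```text
time_s: 26.2
tool_pos: [0.457, 0.0093, 0.0351]
tool_rot: [-180.0, 0.0, 83.5]
force: [0.6, -0.2, -1.5]
grip_width: 0.026
grasp_force: 30.0
```

Emit:
{"api": "apply_moves", "payload": {"moves": [[0, 0, 0.004, 0, 0, 0, 0.15], [0, 0, 0.004, 0, 0, 0, 0.15], [0, 0, 0.004, 0, 0, 0, 0.15], [0, 0, 0.004, 0, 0, 0, 0.6], [0, 0, 0.004, 0, 0, 0, 0.6], [0, 0, 0.004, 0, 0, 0, 0.6], [0, 0, 0.004, 0, 0, 0, 0.6], [0, 0, -0.1, 0, 0, 0, 0.6], [0, 0, -0.3, 0, 0, 0, 0.8], [0, 0, -0.5, 0, 0, 0, 1], [0, 0, -0.7, 0, 0, 0, 1], [0, 0, -0.7, 0, 0, 0, 1], [0, 0, -0.7, 0, 0, 0, 1]]}}

```text
time_s: 27.5
tool_pos: [0.4577, 0.0092, 0.176]
tool_rot: [179.9, 0.0, 83.3]
force: [-0.5, -0.1, 0.1]
grip_width: 0.083
grasp_force: 0.0
```

```bash
python3 - <<'E'
from h import *
plan([(500,160,180,160),(501.5,270.3,150,181.4)])
E
```

```text
now [457.7   9.2 176.   83.3] rot [179.9   0.   83.3] t 27.5
(500, 160, 180, 160) -> [ 0.774  0.123 -0.02 ] turn z -0.892
(501.5, 270.3, 150, 181.4) -> [0.182 0.521 0.15 ] turn z -0.249
```

Emit:
{"api": "apply_moves", "payload": {"moves": [[0.4, 0.06, -0.02, 0, 0, -0.3, 1], [0.774, 0.123, -0.02, 0, 0, -0.892, 1], [0.774, 0.123, -0.02, 0, 0, -0.892, 1], [0.774, 0.123, -0.02, 0, 0, -0.892, 1], [0.774, 0.123, -0.02, 0, 0, -0.892, 1], [0.774, 0.123, -0.02, 0, 0, -0.892, 1], [0.774, 0.123, -0.02, 0, 0, -0.892, 1], [0.774, 0.123, -0.02, 0, 0, -0.892, 1], [0.774, 0.123, -0.02, 0, 0, -0.892, 1], [0.774, 0.123, -0.02, 0, 0, -0.892, 1], [0.774, 0.123, -0.02, 0, 0, -0.892, 1], [0.774, 0.123, -0.02, 0, 0, -0.892, 1]]}}

```text
time_s: 28.7
tool_pos: [0.499, 0.1601, 0.1785]
tool_rot: [-180.0, -0.1, 159.9]
force: [0.1, -0.6, 0.1]
grip_width: 0.087
grasp_force: 0.0
```

Emit:
{"api": "apply_moves", "payload": {"moves": [[0.182, 0.521, 0, 0, 0, -0.249, 1], [0.182, 0.521, 0, 0, 0, -0.249, 1], [0.182, 0.521, 0.05, 0, 0, -0.249, 1], [0.182, 0.521, 0.15, 0, 0, -0.249, 1], [0.182, 0.521, 0.15, 0, 0, -0.249, 1], [0.182, 0.521, 0.15, 0, 0, -0.249, 1], [0.182, 0.521, 0.15, 0, 0, -0.249, 1]]}}

```text
time_s: 29.4
tool_pos: [0.5015, 0.2702, 0.1499]
tool_rot: [180.0, 0.1, -178.7]
force: [-0.7, -0.1, 0.7]
grip_width: 0.0868
grasp_force: 0.0
```

```bash
python3 - <<'E'
from h import *
o,C,im=shot("wrist","w8")
plan([(501.5,270.3,37,181.4)])
for d in masks_of("wrist","post_a"): print(round(d["conf"],2),np.round(d["location"]),*maskrect(C,d["pixels"],.07))
E
```

```text
now [ 501.5  270.3  150.1 -178.7] rot [ 1.800e+02  1.000e-01 -1.787e+02] t 29.4
(501.5, 270.3, 37, 181.4) -> [0.    0.    0.565] turn z -0.001
0.6 [  6. 171.] [454.8  68.5] [12.6  8.8] -11.9
```

Emit:
{"api": "apply_moves", "payload": {"moves": [[0, 0, 0.15, 0, 0, 0, 1], [0, 0, 0.28, 0, 0, 0, 1], [0, 0, 0.38, 0, 0, 0, 1], [0, 0, 0.46, 0, 0, 0, 0.7], [0, 0, 0.52, 0, 0, 0, 0.5], [0, 0, 0.562, 0, 0, 0, 0.4], [0, 0, 0.562, 0, 0, 0, 0.15], [0, 0, 0.562, 0, 0, 0, 0.15], [0, 0, 0.562, 0, 0, 0, 0.15], [0, 0, 0.562, 0, 0, 0, 0.15], [0, 0, 0.562, 0, 0, 0, 0.15], [0, 0, 0.562, 0, 0, 0, 0.15], [0, 0, 0.562, 0, 0, 0, 0.15], [0, 0, 0.562, 0, 0, 0, 0.15], [0, 0, 0.562, 0, 0, 0, 0.15], [0, 0, 0.562, 0, 0, 0, 0.15]]}}

```text
time_s: 31.1
tool_pos: [0.5011, 0.2706, 0.037]
tool_rot: [-180.0, 0.0, -178.6]
force: [-0.4, -0.1, 3.6]
grip_width: 0.0255
grasp_force: 29.9
```

```bash
python3 - <<'E'
from h import *
plan([(472.8,142.5,75,173.3)]);o=env.get_obs();print(o["grip_width"],o["grasp_force"],o["force"])
E
```

```text
now [ 501.1  270.6   37.  -178.6] rot [-180.     0.  -178.6] t 31.1
(472.8, 142.5, 75, 173.3) -> [ 0.157 -0.637 -0.19 ] turn z 0.094
0.02552344192652079 29.862370169721544 [-0.44779115 -0.06322028  3.55256856]
```

Emit:
{"api": "apply_moves", "payload": {"moves": [[0, 0, -0.05, 0, 0, 0, 0.15], [0, 0, -0.1, 0, 0, 0, 0.15], [0, 0, -0.2, 0, 0, 0, 0.15], [0, 0, -0.4, 0, 0, 0, 0.15], [0, 0, -0.54, 0, 0, 0, 0.15], [0, 0, -0.54, 0, 0, 0, 0.15], [0.05, -0.2, -0.54, 0, 0, 0.03, 0.15], [0.1, -0.4, -0.54, 0, 0, 0.06, 0.15], [0.157, -0.639, -0.5, 0, 0, 0.094, 0.15], [0.157, -0.639, -0.35, 0, 0, 0.094, 0.15], [0.157, -0.639, -0.25, 0, 0, 0.094, 0.15], [0.157, -0.639, -0.19, 0, 0, 0.094, 0.15], [0.157, -0.639, -0.19, 0, 0, 0.094, 0.15], [0.157, -0.639, -0.19, 0, 0, 0.094, 0.15], [0.157, -0.639, -0.19, 0, 0, 0.094, 0.15]]}}

```text
time_s: 32.6
tool_pos: [0.4733, 0.1428, 0.0756]
tool_rot: [180.0, 0.1, 173.4]
force: [0.3, -0.4, -1.6]
grip_width: 0.026
grasp_force: 29.9
```

```bash
python3 - <<'E'
from h import *
o,C,im=shot("wrist","w9")
viewer.read_camera("wrist")
plan([(472.8,142.5,36,173.3),(466.2,85.7,36,173.3)])
for n in ("w5","w7","w9"):
    g=cv2.cvtColor(cv2.imread(f"pics/{n}.png"),6); print(n,np.round(g[270:330,315:330].mean(1)[::2]).astype(int)); print(np.round(g[312:318,270:370].mean(0)[::3]).astype(int))
E
```

```text
now [473.3 142.6  75.6 173.4] rot [1.800e+02 1.000e-01 1.734e+02] t 32.7
(472.8, 142.5, 36, 173.3) -> [ 0.002 -0.001  0.198] turn z 0.001
(466.2, 85.7, 36, 173.3) -> [-0.    -0.286  0.   ] turn z -0.0
w5 [136 104  80  74  73  75  76  75  75  76  76  76  76  76  78  87  98 103
 140 197 199 191 160 135 135 134 117  76  44  56]
[  9  10  14  15  16  16  67 144 161 160 148 143 140 136 137 135 135 167
 172 170 157 158 155 146 144 137 135 126  83  15  14  14  14  11]
w7 [130  95  76  72  73  74  74  74  75  75  75  75  75  75  75  80  91 106
 156 203 206 199 175 137 133 131 106  71  43  55]
[  8   9  13  14  14  16  74 158 164 159 157 143 142 136 136 135 141 188
 175 170 165 156 158 148 144 143 135 125  83  15  14  14  14  10]
w9 [124  88  75  72  73  74  75  74  75  75  74  75  75  79  81  83  84  98
 170 212 199 147 133 133 133 126  93  69  43  55]
[  9  10  14  13  14  14  55 121 141 176 174 158 157 153 144 145 138 135
 134 131 135 171 174 170 159 158 147 134  84  15  15  14  14   9]
```

Emit:
{"api": "apply_moves", "payload": {"moves": [[0, -0.001, 0.04, 0, 0, 0, 0.15], [0, -0.001, 0.08, 0, 0, 0, 0.15], [0, -0.001, 0.115, 0, 0, 0, 0.15], [0, -0.001, 0.145, 0, 0, 0, 0.15], [0, -0.001, 0.17, 0, 0, 0, 0.15], [0, -0.001, 0.19, 0, 0, 0, 0.15], [0, -0.001, 0.197, 0, 0, 0, 0.15], [0, -0.001, 0.197, 0, 0, 0, 0.15], [0, -0.001, 0.197, 0, 0, 0, 0.15]]}}

```text
time_s: 33.6
tool_pos: [0.4728, 0.1419, 0.0355]
tool_rot: [180.0, 0.0, 173.3]
force: [0.0, -0.2, -1.4]
grip_width: 0.0259
grasp_force: 29.9
```

Emit:
{"api": "apply_moves", "payload": {"moves": [[0, -0.05, 0, 0, 0, 0, 0.15], [0, -0.1, 0, 0, 0, 0, 0.15], [0, -0.16, 0, 0, 0, 0, 0.15], [0, -0.22, 0, 0, 0, 0, 0.15], [0, -0.26, 0, 0, 0, 0, 0.15], [0, -0.286, 0, 0, 0, 0, 0.15], [0, -0.286, 0, 0, 0, 0, 0.15], [0, -0.286, 0, 0, 0, 0, 0.15], [0, -0.286, 0, 0, 0, 0, 0.15]]}}

```text
time_s: 34.5
tool_pos: [0.466, 0.0856, 0.0354]
tool_rot: [180.0, 0.0, 173.4]
force: [0.2, 0.2, -1.1]
grip_width: 0.026
grasp_force: 29.9
```

```bash
python3 - <<'E'
from h import *
viewer.read_camera("wrist")
plan([(466.2,85.7,36,173.3)]);print(env.get_obs()["force"])
E
```

```text
now [465.9  85.7  35.4 173.4] rot [180.    0.  173.4] t 34.5
(466.2, 85.7, 36, 173.3) -> [-0.001  0.    -0.003] turn z 0.001
[ 0.50175402  0.79184039 -1.27450168]
```

Emit:
{"api": "apply_moves", "payload": {"moves": [[0, 0, 0, 0, 0, 0.09, 0.15], [0, 0, 0, 0, 0, 0.18, 0.15], [0, 0, 0, 0, 0, 0.27, 0.15], [0, 0, 0, 0, 0, 0.36, 0.15], [0, 0, 0, 0, 0, 0.45, 0.15], [0, 0, 0, 0, 0, 0.54, 0.15], [0, 0, 0, 0, 0, 0.63, 0.15], [0, 0, 0, 0, 0, 0.72, 0.15], [0, 0, 0, 0, 0, 0.81, 0.15], [0, 0, 0, 0, 0, 0.9, 0.15], [0, 0, 0, 0, 0, 0.97, 0.15], [0, 0, 0, 0, 0, 0.97, 0.15], [0, 0, 0, 0, 0, 0.97, 0.15]]}}

```text
time_s: 35.85
tool_pos: [0.4658, 0.0854, 0.0353]
tool_rot: [-180.0, -0.0, 90.2]
force: [0.4, 0.0, -1.6]
grip_width: 0.0255
grasp_force: 29.9
```

Emit:
{"api": "apply_moves", "payload": {"moves": [[0, 0, 0, 0, 0, 0.077, 0.15], [0, 0, 0, 0, 0, 0.077, 0.15], [0, 0, 0, 0, 0, 0.077, 0.15], [0, 0, 0, 0, 0, 0.077, 0.15]]}}

```text
time_s: 36.25
tool_pos: [0.4659, 0.085, 0.0353]
tool_rot: [-180.0, 0.0, 83.5]
force: [-0.2, -0.0, -1.3]
grip_width: 0.0257
grasp_force: 29.9
```

Emit:
{"api": "apply_moves", "payload": {"moves": [[0, 0, 0.003, 0, 0, 0, 0.15], [0, 0, 0.003, 0, 0, 0, 0.15], [0, 0, 0.003, 0, 0, 0, 0.15], [0, 0, 0.003, 0, 0, 0, 0.6], [0, 0, 0.003, 0, 0, 0, 0.6], [0, 0, 0.003, 0, 0, 0, 0.6], [0, 0, 0.003, 0, 0, 0, 0.6], [0, 0, -0.1, 0, 0, 0, 0.6], [0, 0, -0.3, 0, 0, 0, 0.8], [0, 0, -0.5, 0, 0, 0, 1], [0, 0, -0.7, 0, 0, 0, 1], [0, 0, -0.7, 0, 0, 0, 1], [0, 0, -0.7, 0, 0, 0, 1]]}}

```text
time_s: 37.55
tool_pos: [0.4666, 0.085, 0.1761]
tool_rot: [179.9, 0.0, 83.3]
force: [-0.2, -0.6, -0.6]
grip_width: 0.0829
grasp_force: 0.0
```

```bash
python3 - <<'E'
from h import *
plan([(410,-70,240,90),(390,-240,240,90)])
o,C,im=shot("top")
pl=[]
for s in (-103.5,-27.5,48.5):
    st=fr(460.5,37.5,-6.7,[(0,s,4)])[0]*1000; pl+=post_polys(*st[:2],-6.7,4)
overlay(C,im,pl,"t2",(190,200,420,310),3.4)
for t,z in (("hanger_a",.014),("lid",.024)):
  for d in masks_of("top",t): print(t,round(d["conf"],2),*maskrect(C,d["pixels"],z))
E
```

```text
now [466.6  85.  176.1  83.3] rot [179.9   0.   83.3] t 37.5
(410, -70, 240, 90) -> [-0.802 -0.191 -0.319] turn z -0.077
(390, -240, 240, 90) -> [-0.85 -0.1   0.  ] turn z -0.0
hanger_a 0.66 [ 342.9 -286. ] [110.1  40.5] 88.0
hanger_a 0.62 [ 458.7 -337.5] [109.4  42. ] 89.3
lid 0.62 [ 452.3 -173. ] [175.5  89.9] 5.1
lid 0.42 [459.8  17. ] [228.2  73.1] 83.5
```

View pics/t2.png

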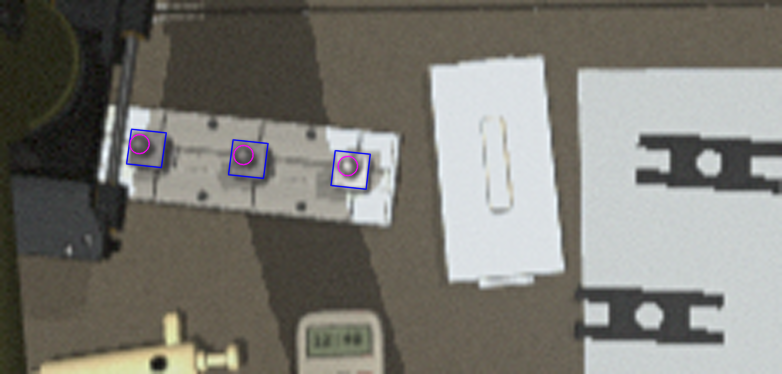

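All three posts are locked squarely at their stations. One hanger has been knocked to about (343, -286). I'll view the hangers closer.

Emit:
{"api": "apply_moves", "payload": {"moves": [[-0.3, -0.08, -0.2, 0, 0, -0.03, 1], [-0.6, -0.15, -0.3, 0, 0, -0.07, 1], [-0.8, -0.19, -0.3, 0, 0, -0.077, 1], [-0.8, -0.19, -0.3, 0, 0, -0.077, 1], [-0.8, -0.19, -0.3, 0, 0, -0.077, 1], [-0.8, -0.19, -0.3, 0, 0, -0.077, 1]]}}

```text
time_s: 38.3
tool_pos: [0.4091, -0.0694, 0.2342]
tool_rot: [-179.9, -0.1, 89.9]
force: [0.3, 1.0, 0.2]
grip_width: 0.0871
grasp_force: 0.0
```

Emit:
{"api": "apply_moves", "payload": {"moves": [[-0.3, 0, 0, 0, 0, 0, 1], [-0.6, 0, 0, 0, 0, 0, 1], [-0.9, 0, 0.1, 0, 0, 0, 1], [-0.9, 0, 0.2, 0, 0, 0, 1], [-0.9, 0, 0.2, 0, 0, 0, 1], [-0.9, 0, 0.2, 0, 0, 0, 1], [-0.9, 0, 0.2, 0, 0, 0, 1], [-0.9, 0, 0.2, 0, 0, 0, 1]]}}

```text
time_s: 39.1
tool_pos: [0.4107, -0.2479, 0.1961]
tool_rot: [179.9, 0.0, 90.2]
force: [0.2, -0.6, 0.0]
grip_width: 0.0871
grasp_force: 0.0
```

```bash
python3 - <<'E'
from h import *
o,C,im=shot("wrist","w10"); print(C[3])
ha=[]
for d in masks_of("wrist","hanger_a"):
    if d["conf"]>.4: r=maskrect(C,d["pixels"],.014); print(round(d["conf"],2),d["location"],*r); ha.append(r)
pl=[]
for c,s,a in ha:
    pl+=[(fr(*c,a,rect(55,20,14)),(0,0,255),True),(fr(*c,a,[(10*np.cos(t),10*np.sin(t),14) for t in np.linspace(0,6.28,24)]),(0,255,0),True)]
overlay(C,im,pl,"w10o",(120,80,520,380),2)
E
```

```text
[ 0.4115072  -0.16971039  0.35714117]
0.97 [251.2, 245.6] [ 343.9 -285.7] [112.2  41. ] 86.4
0.72 [365.2, 287.7] [ 459.6 -321.5] [86.  40.8] 85.4
```

View pics/w10o.png

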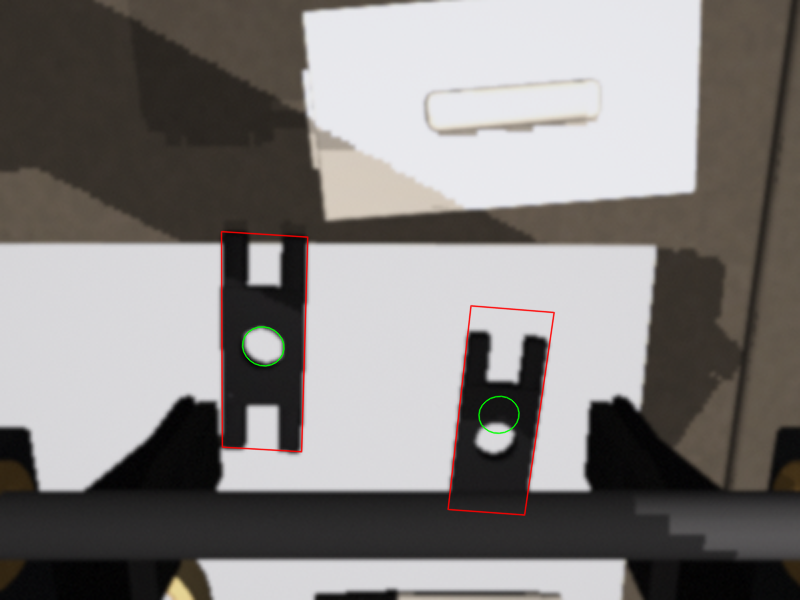

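Hanger 1's overlay fits at (344, -285.5), angle 86.5°. I'll grasp it there.

```bash
python3 - <<'E'
from h import *
plan([(343.9,-285.2,70,86.6),(343.9,-285.2,6.5,86.6)])
E
```

```text
now [ 410.4 -248.5  196.2   90.1] rot [1.799e+02 1.000e-01 9.010e+01] t 39.2
(343.9, -285.2, 70, 86.6) -> [-0.183 -0.333  0.631] turn z 0.041
(343.9, -285.2, 6.5, 86.6) -> [0.    0.    0.318] turn z -0.0
```

Emit:
{"api": "apply_moves", "payload": {"moves": [[-0.183, -0.333, 0.2, 0, 0, 0.041, 1], [-0.183, -0.333, 0.4, 0, 0, 0.041, 1], [-0.183, -0.333, 0.6, 0, 0, 0.041, 1], [-0.183, -0.333, 0.63, 0, 0, 0.041, 1], [-0.183, -0.333, 0.63, 0, 0, 0.041, 1], [-0.183, -0.333, 0.63, 0, 0, 0.041, 1]]}}

```text
time_s: 39.8
tool_pos: [0.3453, -0.2865, 0.0716]
tool_rot: [179.8, 0.1, 86.5]
force: [0.5, -0.1, 0.3]
grip_width: 0.0867
grasp_force: 0.0
```

```bash
python3 - <<'E'
from h import *
o,C,im=shot("wrist","w11")
plan([(343.9,-285.2,6.5,86.6)])
for d in masks_of("wrist","hanger_a"):
    if d["conf"]>.4: print(round(d["conf"],2),d["location"],*maskrect(C,d["pixels"],.014))
g=cv2.cvtColor(im,cv2.COLOR_RGB2GRAY)
cs,_=cv2.findContours((g>120).astype(np.uint8),cv2.RETR_LIST,cv2.CHAIN_APPROX_NONE)
for c in cs:
    a=cv2.contourArea(c)
    if 300<a<8000 and len(c)>20:
        (u,v),s,_=cv2.fitEllipse(c); print(int(a),u,v,s,unproj(C,(u,v),.014)*1000)
E
```

```text
now [ 345.5 -286.8   71.9   86.5] rot [1.798e+02 1.000e-01 8.650e+01] t 39.9
(343.9, -285.2, 6.5, 86.6) -> [ 0.007 -0.009  0.327] turn z -0.001
0.94 [490.4, 275.5] [ 458.6 -308.6] [59.8 45.4] 85.2
0.69 [316.9, 243.4] [ 343.5 -281.1] [100.5  41. ] 86.5
330 493.1891784667969 316.4584045410156 (16.708372116088867, 25.562755584716797) [[ 455.90516178 -332.93093318   14.        ]]
477 316.09808349609375 314.9320983886719 (23.190032958984375, 28.318012237548828) [[ 340.69060918 -324.61688303   14.        ]]
584 315.99169921875 257.40533447265625 (24.898645401000977, 30.043235778808594) [[ 343.20421916 -285.05619648   14.        ]]
864 316.0419616699219 194.22909545898438 (30.426620483398438, 39.06969451904297) [[ 345.80643731 -245.65589975   14.        ]]
1378 564.5174560546875 22.546276092529297 (55.50020980834961, 229.42233276367188) [[ 481.12814123 -163.5344161    14.        ]]
799 352.088134765625 70.16825866699219 (10.304082870483398, 126.0508804321289) [[ 369.57428434 -179.64667712   14.        ]]
```

Emit:
{"api": "apply_moves", "payload": {"moves": [[0.008, -0.01, 0.1, 0, 0, 0, 1], [0.008, -0.01, 0.18, 0, 0, 0, 0.8], [0.008, -0.01, 0.25, 0, 0, 0, 0.7], [0.008, -0.01, 0.3, 0, 0, 0, 0.65], [0.008, -0.01, 0.325, 0, 0, 0, 0.6], [0.008, -0.01, 0.325, 0, 0, 0, 0.6], [0.008, -0.01, 0.325, 0, 0, 0, 0.3], [0.008, -0.01, 0.325, 0, 0, 0, 0.3], [0.008, -0.01, 0.325, 0, 0, 0, 0.3], [0.008, -0.01, 0.325, 0, 0, 0, 0.3], [0.008, -0.01, 0.325, 0, 0, 0, 0.3], [0.008, -0.01, 0.325, 0, 0, 0, 0.3], [0.008, -0.01, 0.325, 0, 0, 0, 0.3], [0.008, -0.01, 0.325, 0, 0, 0, 0.3]], "grip_force": 20}}

```text
time_s: 41.3
tool_pos: [0.3414, -0.2847, 0.0048]
tool_rot: [180.0, 0.0, 86.4]
force: [-0.3, 0.9, 5.1]
grip_width: 0.0398
grasp_force: 20.0
```

Emit:
{"api": "apply_moves", "payload": {"moves": [[0, 0, 0, 0, 0, 0, 0.3], [0, 0, -0.05, 0, 0, 0, 0.3], [0, 0, -0.15, 0, 0, 0, 0.3], [0, 0, -0.35, 0, 0, 0, 0.3], [0, 0, -0.6, 0, 0, 0, 0.3], [0, 0, -0.8, 0, 0, 0, 0.3], [0, 0, -0.8, 0, 0, 0, 0.3], [0, 0, -0.8, 0, 0, 0, 0.3], [0, 0, -0.8, 0, 0, 0, 0.3]]}}

```text
time_s: 42.2
tool_pos: [0.34, -0.2836, 0.1629]
tool_rot: [-179.9, -0.1, 86.4]
force: [-0.4, -0.6, -0.8]
grip_width: 0.0395
grasp_force: 20.0
```

```bash
cat >> h.py <<'E'
def held(name):
    "eye of the held hanger relative to the tool, in tool x,y (mm)"
    o,C,im=shot("wrist",name); x,y,z=o["tool_pos"]*1000; w=o["tool_rot"][2]
    pl=[(fr(x,y,w,rect(55,20,z+7)),(0,0,255),True),(fr(x,y,w,[(10*np.cos(t),10*np.sin(t),z+7) for t in np.linspace(0,6.28,24)]),(0,255,0),True)]
    overlay(C,im,pl,name+"o",(200,150,440,330),3)
    print(o["grip_width"],o["grasp_force"],o["force"])
E
python3 - <<'E'
from h import *
held("w12")
plan([(420,-90,170,170),(466.4,85,150,173.3)])
E
```

```text
0.03953568331905028 19.99989230185747 [-0.43422071 -0.6396965  -0.84509193]
now [ 339.8 -283.5  162.6   86.4] rot [-1.798e+02 -1.000e-01  8.640e+01] t 42.2
(420, -90, 170, 170) -> [ 0.99   0.34  -0.037] turn z -0.972
(466.4, 85, 150, 173.3) -> [-0.077  0.902  0.1  ] turn z -0.038
```

View pics/w12o.png

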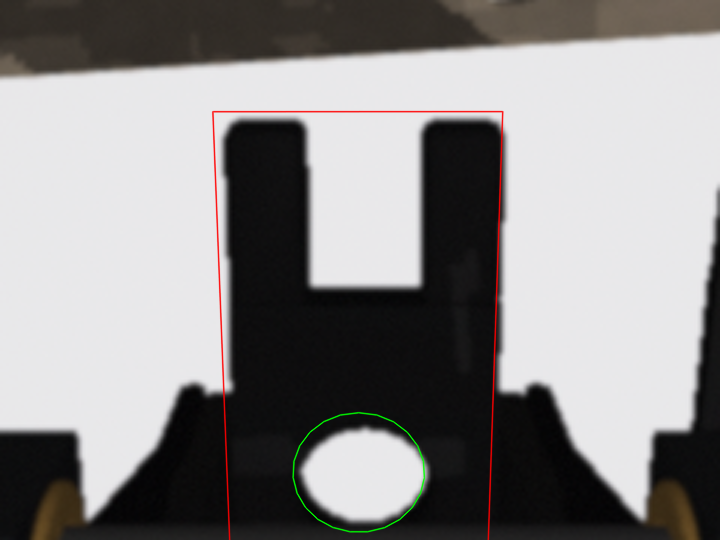

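The hanger is held centred. I'll carry it to station 3.

```bash
python3 - <<'E'
from h import *
viewer.read_camera("wrist")
plan([(430,-120,150,173.3),(448.5,-65.6,115,173.3)])
E
```

```text
now [ 339.9 -283.5  162.5   86.5] rot [-1.798e+02 -1.000e-01  8.650e+01] t 42.3
(430, -120, 150, 173.3) -> [0.844 0.399 0.063] turn z -1.011
(448.5, -65.6, 115, 173.3) -> [-0.06   0.281  0.175] turn z -0.0
```

Emit:
{"api": "apply_moves", "payload": {"moves": [[0.2, 0.1, 0, 0, 0, -0.1, 0.3], [0.4, 0.2, 0.06, 0, 0, -0.2, 0.3], [0.6, 0.3, 0.06, 0, 0, -0.3, 0.3], [0.8, 0.38, 0.06, 0, 0, -0.4, 0.3], [0.84, 0.4, 0.06, 0, 0, -0.5, 0.3], [0.84, 0.4, 0.06, 0, 0, -0.6, 0.3], [0.84, 0.4, 0.06, 0, 0, -0.7, 0.3], [0.84, 0.4, 0.06, 0, 0, -0.8, 0.3], [0.84, 0.4, 0.06, 0, 0, -0.9, 0.3], [0.84, 0.4, 0.06, 0, 0, -0.99, 0.3], [0.84, 0.4, 0.06, 0, 0, -0.99, 0.3], [0.84, 0.4, 0.06, 0, 0, -0.99, 0.3]]}}

```text
time_s: 43.5
tool_pos: [0.4307, -0.1214, 0.1514]
tool_rot: [180.0, -0.1, 171.4]
force: [0.7, 0.3, -1.3]
grip_width: 0.0393
grasp_force: 20.0
```

Emit:
{"api": "apply_moves", "payload": {"moves": [[-0.03, 0.1, 0, 0, 0, -0.021, 0.3], [-0.06, 0.2, 0.05, 0, 0, -0.021, 0.3], [-0.06, 0.281, 0.1, 0, 0, -0.021, 0.3], [-0.06, 0.281, 0.15, 0, 0, -0.021, 0.3], [-0.06, 0.281, 0.17, 0, 0, -0.021, 0.3], [-0.06, 0.281, 0.17, 0, 0, -0.021, 0.3], [-0.06, 0.281, 0.17, 0, 0, -0.021, 0.3], [-0.06, 0.281, 0.17, 0, 0, -0.021, 0.3]]}}

```text
time_s: 44.3
tool_pos: [0.4517, -0.0685, 0.1188]
tool_rot: [-180.0, 0.0, 173.3]
force: [-0.3, -0.5, -1.0]
grip_width: 0.0396
grasp_force: 20.0
```

```bash
python3 - <<'E'
from h import *
o,C,im=shot("wrist","w13"); 
plan([(448.5,-65.6,67,173.3)])
big=cv2.resize(im[200:380,200:440,::-1],None,fx=2.6,fy=2.6,interpolation=cv2.INTER_CUBIC); cv2.imwrite("pics/w13o.png",big)
E
```

```text
now [451.7 -68.4 118.8 173.3] rot [-180.     0.   173.3] t 44.4
(448.5, -65.6, 67, 173.3) -> [0.018 0.012 0.259] turn z -0.0
```

View pics/w13o.png

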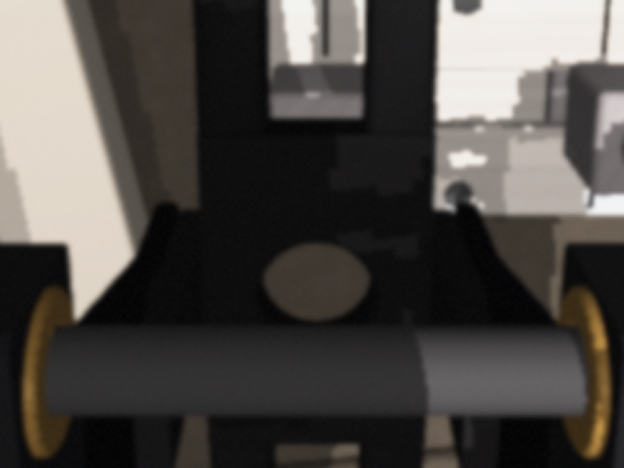

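Emit:
{"api": "apply_moves", "payload": {"moves": [[0.018, 0.013, 0, 0, 0, 0, 0.3], [0.018, 0.013, 0, 0, 0, 0, 0.3], [0.018, 0.013, 0, 0, 0, 0, 0.3], [0.018, 0.013, 0, 0, 0, 0, 0.3]]}}

```text
time_s: 44.75
tool_pos: [0.4482, -0.0649, 0.1184]
tool_rot: [-180.0, 0.0, 173.3]
force: [0.8, -1.0, -0.4]
grip_width: 0.0396
grasp_force: 20.0
```

```bash
python3 - <<'E'
from h import *
viewer.read_camera("wrist"); plan([(448.5,-65.6,67,173.3)])
E
```

```text
now [448.2 -64.9 118.4 173.3] rot [-180.     0.   173.3] t 44.8
(448.5, -65.6, 67, 173.3) -> [-0.002 -0.004  0.257] turn z 0.0
```

Emit:
{"api": "apply_moves", "payload": {"moves": [[-0.002, -0.003, 0.03, 0, 0, 0, 0.3], [-0.002, -0.003, 0.06, 0, 0, 0, 0.3], [-0.002, -0.003, 0.09, 0, 0, 0, 0.3], [-0.002, -0.003, 0.12, 0, 0, 0, 0.3], [-0.002, -0.003, 0.15, 0, 0, 0, 0.3], [-0.002, -0.003, 0.18, 0, 0, 0, 0.3], [-0.002, -0.003, 0.18, 0, 0, 0, 0.3], [-0.002, -0.003, 0.18, 0, 0, 0, 0.3]]}}

```text
time_s: 45.6
tool_pos: [0.4485, -0.0654, 0.0822]
tool_rot: [180.0, -0.0, 173.3]
force: [-0.2, -0.0, -0.4]
grip_width: 0.04
grasp_force: 20.0
```

```bash
python3 - <<'E'
from h import *
viewer.read_camera("wrist"); plan([(448.5,-65.6,68.5,173.3)]); o=env.get_obs(); print(o["force"],o["wrist_torque"])
E
```

```text
now [448.5 -65.5  82.4 173.3] rot [-180.    -0.   173.3] t 45.6
(448.5, -65.6, 68.5, 173.3) -> [ 0.    -0.001  0.069] turn z 0.0
[ 0.52675569  1.10816159 -1.90491325] [ 0.12105302 -0.03174569  0.00424963]
```

Clean entry. I'll lower it to the shoulder, release and lift.

Emit:
{"api": "apply_moves", "payload": {"moves": [[0, 0, 0.03, 0, 0, 0, 0.3], [0, 0, 0.055, 0, 0, 0, 0.3], [0, 0, 0.067, 0, 0, 0, 0.3], [0, 0, 0.067, 0, 0, 0, 0.3], [0, 0, 0.067, 0, 0, 0, 0.3]]}}

```text
time_s: 46.15
tool_pos: [0.4483, -0.0655, 0.0689]
tool_rot: [-180.0, -0.0, 173.3]
force: [-1.3, 0.6, 1.4]
grip_width: 0.0399
grasp_force: 20.0
```

Emit:
{"api": "apply_moves", "payload": {"moves": [[0, 0, 0, 0, 0, 0, 0.6], [0, 0, 0, 0, 0, 0, 0.6], [0, 0, 0, 0, 0, 0, 0.6], [0, 0, 0, 0, 0, 0, 0.6], [0, 0, -0.05, 0, 0, 0, 0.6], [0, 0, -0.15, 0, 0, 0, 0.6], [0, 0, -0.35, 0, 0, 0, 0.7], [0, 0, -0.6, 0, 0, 0, 1], [0, 0, -0.6, 0, 0, 0, 1], [0, 0, -0.6, 0, 0, 0, 1]]}}

```text
time_s: 47.15
tool_pos: [0.4496, -0.0656, 0.1909]
tool_rot: [-179.9, 0.2, 173.3]
force: [0.3, -0.4, -1.4]
grip_width: 0.0764
grasp_force: 0.0
```

```bash
python3 - <<'E'
from h import *
plan([(450,-240,190,90)])
o,C,im=shot("wrist","w14")
for c in ("wrist","top"):
  if c=="top": _,C,im=shot("top")
  for d in masks_of(c,"hanger_a"): print(c,round(d["conf"],2),d["location"],*maskrect(C,d["pixels"],.078),maskrect(C,d["pixels"],.014)[0])
E
```

```text
now [449.6 -65.6 190.9 173.3] rot [-179.9    0.2  173.3] t 47.1
(450, -240, 190, 90) -> [-0.103 -0.866  0.004] turn z 0.97
wrist 0.67 [321.3, 224.5] [450.7 -65.5] [110.   41.8] -6.7 [468.9 -67.7]
top 0.66 [290.9, 257.5] [417.4 -62.1] [42.9 40.1] -8.7 [423.9 -55.9]
top 0.66 [405.9, 248.0] [ 449.7 -328.1] [102.3  38.2] 86.5 [ 458.1 -337.4]
```

Hanger 1 hangs square at station 3: it measures 110x42 mm at -6.7°. Now the second hanger.

Emit:
{"api": "apply_moves", "payload": {"moves": [[-0.05, -0.3, 0, 0, 0, 0.1, 1], [-0.1, -0.6, 0, 0, 0, 0.3, 1], [-0.1, -0.95, 0, 0, 0, 0.97, 1], [-0.1, -0.95, 0, 0, 0, 0.97, 1], [-0.1, -0.95, 0, 0, 0, 0.97, 1], [-0.1, -0.95, 0, 0, 0, 0.97, 1], [-0.1, -0.95, 0, 0, 0, 0.97, 1], [-0.1, -0.95, 0, 0, 0, 0.97, 1], [-0.1, -0.95, 0, 0, 0, 0.97, 1], [-0.1, -0.95, 0, 0, 0, 0.97, 1], [-0.1, -0.95, 0, 0, 0, 0.97, 1], [-0.1, -0.95, 0, 0, 0, 0.97, 1]]}}

```text
time_s: 48.55
tool_pos: [0.4459, -0.2562, 0.188]
tool_rot: [-179.9, -0.0, 90.1]
force: [-0.6, 0.1, 0.1]
grip_width: 0.0869
grasp_force: 0.0
```

```bash
cat >> h.py <<'E'
def eyes(C,im,z=.014):
    g=cv2.cvtColor(im,cv2.COLOR_RGB2GRAY)
    for c in cv2.findContours((g>120).astype(np.uint8),cv2.RETR_LIST,cv2.CHAIN_APPROX_NONE)[0]:
        a=cv2.contourArea(c)
        if 250<a<1200 and len(c)>20:
            (u,v),s,_=cv2.fitEllipse(c); print("eye?",int(a),round(u),round(v),np.round(s),np.round(unproj(C,(u,v),z)*1000,1))
E
python3 - <<'E'
from h import *
o,C,im=shot("wrist","w15")
for d in masks_of("wrist","hanger_a"): print(round(d["conf"],2),d["location"],*maskrect(C,d["pixels"],.014))
eyes(C,im)
plan([(458.6,-335.5,70,86.5)])
E
```

```text
0.75 [332.4, 281.9] [ 460.  -322.9] [89.5 40.6] 86.2
eye? 880 290 380 [ 15. 129.] [[ 413.3 -432.6   14. ]]
eye? 433 149 3 [ 8. 83.] [[310.  -83.3  14. ]]
now [ 446.1 -256.3  188.4   90.1] rot [-180.    -0.    90.1] t 48.6
(458.6, -335.5, 70, 86.5) -> [-0.396  0.062  0.592] turn z 0.042
```

Emit:
{"api": "apply_moves", "payload": {"moves": [[-0.386, 0.065, 0.2, 0, 0, 0.043, 1], [-0.386, 0.065, 0.4, 0, 0, 0.043, 1], [-0.386, 0.065, 0.55, 0, 0, 0.043, 1], [-0.386, 0.065, 0.59, 0, 0, 0.043, 1], [-0.386, 0.065, 0.59, 0, 0, 0.043, 1], [-0.386, 0.065, 0.59, 0, 0, 0.043, 1], [-0.386, 0.065, 0.59, 0, 0, 0.043, 1]]}}

```text
time_s: 49.35
tool_pos: [0.4612, -0.3339, 0.0737]
tool_rot: [179.8, 0.1, 86.4]
force: [-0.1, 0.5, -1.3]
grip_width: 0.0871
grasp_force: 0.0
```

```bash
python3 - <<'E'
from h import *
o,C,im=shot("wrist","w16")
for d in masks_of("wrist","hanger_a"): print(round(d["conf"],2),d["location"],*maskrect(C,d["pixels"],.014))
eyes(C,im)
plan([(459.3,-334,6,86.2)])
E
```

```text
0.69 [315.3, 249.1] [ 460.  -330.7] [100.5  40.3] 85.5
eye? 432 316 315 [22. 27.] [[ 456.1 -373.4   14. ]]
eye? 554 316 260 [24. 29.] [[ 459.3 -334.7   14. ]]
now [ 460.7 -334.    73.2   86.3] rot [1.798e+02 1.000e-01 8.630e+01] t 49.5
(459.3, -334, 6, 86.2) -> [-0.001 -0.007  0.336] turn z 0.002
```

Emit:
{"api": "apply_moves", "payload": {"moves": [[-0.003, -0.007, 0.1, 0, 0, 0.004, 1], [-0.003, -0.007, 0.18, 0, 0, 0.004, 0.8], [-0.003, -0.007, 0.25, 0, 0, 0.004, 0.7], [-0.003, -0.007, 0.3, 0, 0, 0.004, 0.65], [-0.003, -0.007, 0.33, 0, 0, 0.004, 0.6], [-0.003, -0.007, 0.33, 0, 0, 0.004, 0.6], [-0.003, -0.007, 0.33, 0, 0, 0.004, 0.3], [-0.003, -0.007, 0.33, 0, 0, 0.004, 0.3], [-0.003, -0.007, 0.33, 0, 0, 0.004, 0.3], [-0.003, -0.007, 0.33, 0, 0, 0.004, 0.3], [-0.003, -0.007, 0.33, 0, 0, 0.004, 0.3], [-0.003, -0.007, 0.33, 0, 0, 0.004, 0.3], [-0.003, -0.007, 0.33, 0, 0, 0.004, 0.3], [-0.003, -0.007, 0.33, 0, 0, 0.004, 0.3]]}}

```text
time_s: 50.85
tool_pos: [0.458, -0.3344, 0.0052]
tool_rot: [180.0, 0.0, 85.9]
force: [-0.5, 0.3, 2.1]
grip_width: 0.0396
grasp_force: 20.0
```

Emit:
{"api": "apply_moves", "payload": {"moves": [[0, 0, 0, 0, 0, 0, 0.3], [0, 0, -0.05, 0, 0, 0, 0.3], [0, 0, -0.15, 0, 0, 0, 0.3], [0, 0, -0.35, 0, 0, 0, 0.3], [0, 0, -0.6, 0, 0, 0, 0.3], [0, 0, -0.8, 0, 0, 0, 0.3], [0, 0, -0.8, 0, 0, 0, 0.3], [0, 0, -0.8, 0, 0, 0, 0.3], [0, 0, -0.8, 0, 0, 0, 0.3]]}}

```text
time_s: 51.75
tool_pos: [0.4568, -0.3335, 0.1635]
tool_rot: [-179.9, -0.1, 85.9]
force: [0.1, 0.2, -1.0]
grip_width: 0.0395
grasp_force: 20.0
```

```bash
python3 - <<'E'
from h import *
held("w17")
a,b=[cv2.cvtColor(cv2.imread(f"pics/{n}.png"),6) for n in ("w12","w17")]
for g in (a,b):  # black end edge rows in two prong columns, and hanger side columns
    print([int(np.argmax(g[170:260,c]<80))+170 for c in (285,290,350,355)], np.nonzero(g[215,230:420]<80)[0][[0,-1]]+230)
plan([(440,-180,160,150),(466.2,85,125,173.3)])
E
```

```text
0.03952092809301715 19.99989129602909 [ 0.11545959  0.15988861 -1.02991871]
[190, 190, 190, 190] [276 367]
[190, 190, 190, 190] [276 419]
now [ 456.7 -333.4  163.1   85.9] rot [-1.798e+02 -1.000e-01  8.590e+01] t 51.8
(440, -180, 160, 150) -> [ 0.759 -0.138  0.016] turn z -0.745
(466.2, 85, 125, 173.3) -> [0.549 1.213 0.175] turn z -0.271
```

```bash
python3 - <<'E'
from h import *
plan([(440,-180,160,150),(450,0,160,173.3),(466.2,85.1,120,173.3)])
E
```

```text
now [ 456.7 -333.4  163.1   85.9] rot [-1.798e+02 -1.000e-01  8.590e+01] t 51.8
(440, -180, 160, 150) -> [ 0.759 -0.138  0.016] turn z -0.745
(450, 0, 160, 173.3) -> [0.407 0.804 0.   ] turn z -0.271
(466.2, 85.1, 120, 173.3) -> [-0.031  0.432  0.2  ] turn z -0.0
```

Emit:
{"api": "apply_moves", "payload": {"moves": [[0.2, -0.04, 0, 0, 0, -0.1, 0.3], [0.4, -0.08, 0, 0, 0, -0.2, 0.3], [0.6, -0.1, 0, 0, 0, -0.3, 0.3], [0.76, -0.138, 0, 0, 0, -0.4, 0.3], [0.76, -0.138, 0, 0, 0, -0.5, 0.3], [0.76, -0.138, 0, 0, 0, -0.6, 0.3], [0.76, -0.138, 0, 0, 0, -0.7, 0.3], [0.76, -0.138, 0, 0, 0, -0.745, 0.3], [0.76, -0.138, 0, 0, 0, -0.745, 0.3], [0.76, -0.138, 0, 0, 0, -0.745, 0.3]]}}

```text
time_s: 52.8
tool_pos: [0.4405, -0.1804, 0.1639]
tool_rot: [-180.0, -0.1, 149.9]
force: [-0.3, 0.5, -0.5]
grip_width: 0.0398
grasp_force: 20.0
```

Emit:
{"api": "apply_moves", "payload": {"moves": [[0.1, 0.2, 0, 0, 0, -0.1, 0.3], [0.2, 0.4, 0, 0, 0, -0.2, 0.3], [0.3, 0.6, 0, 0, 0, -0.271, 0.3], [0.407, 0.804, 0, 0, 0, -0.271, 0.3], [0.407, 0.804, 0, 0, 0, -0.271, 0.3], [0.407, 0.804, 0, 0, 0, -0.271, 0.3], [0.407, 0.804, 0, 0, 0, -0.271, 0.3]]}}

```text
time_s: 53.5
tool_pos: [0.4509, -0.0019, 0.1646]
tool_rot: [-180.0, -0.0, 173.1]
force: [-0.7, -0.3, -1.0]
grip_width: 0.04
grasp_force: 20.0
```

Emit:
{"api": "apply_moves", "payload": {"moves": [[-0.031, 0.2, 0, 0, 0, 0, 0.3], [-0.031, 0.4, 0, 0, 0, 0, 0.3], [-0.031, 0.432, 0.1, 0, 0, 0, 0.3], [-0.031, 0.432, 0.2, 0, 0, 0, 0.3], [-0.031, 0.432, 0.2, 0, 0, 0, 0.3], [-0.031, 0.432, 0.2, 0, 0, 0, 0.3], [-0.031, 0.432, 0.2, 0, 0, 0, 0.3]]}}

```text
time_s: 54.2
tool_pos: [0.4683, 0.0835, 0.1259]
tool_rot: [180.0, 0.1, 173.1]
force: [-0.1, -0.5, -1.0]
grip_width: 0.0395
grasp_force: 20.0
```

```bash
python3 - <<'E'
from h import *
viewer.read_camera("wrist"); plan([(466.2,85.1,120,173.3)])
E
```

```text
now [468.4  83.6 126.  173.1] rot [1.800e+02 1.000e-01 1.731e+02] t 54.2
(466.2, 85.1, 120, 173.3) -> [0.012 0.006 0.03 ] turn z -0.002
```

Emit:
{"api": "apply_moves", "payload": {"moves": [[0.012, 0.007, 0.03, 0, 0, -0.002, 0.3], [0.012, 0.007, 0.03, 0, 0, -0.002, 0.3], [0.012, 0.007, 0.03, 0, 0, -0.002, 0.3], [0.012, 0.007, 0.03, 0, 0, -0.002, 0.3]]}}

```text
time_s: 54.65
tool_pos: [0.4653, 0.0861, 0.1191]
tool_rot: [-180.0, 0.0, 173.4]
force: [0.7, -0.4, -0.8]
grip_width: 0.04
grasp_force: 20.0
```

```bash
python3 - <<'E'
from h import *
viewer.read_camera("wrist"); plan([(466.2,85.1,82,173.3)])
E
```

```text
now [465.3  86.1 119.1 173.4] rot [-180.     0.   173.4] t 54.7
(466.2, 85.1, 82, 173.3) -> [-0.005 -0.004  0.185] turn z 0.001
```

Emit:
{"api": "apply_moves", "payload": {"moves": [[-0.004, -0.004, 0.03, 0, 0, 0, 0.3], [-0.004, -0.004, 0.06, 0, 0, 0, 0.3], [-0.004, -0.004, 0.09, 0, 0, 0, 0.3], [-0.004, -0.004, 0.12, 0, 0, 0, 0.3], [-0.004, -0.004, 0.15, 0, 0, 0, 0.3], [-0.004, -0.004, 0.185, 0, 0, 0, 0.3], [-0.004, -0.004, 0.185, 0, 0, 0, 0.3], [-0.004, -0.004, 0.185, 0, 0, 0, 0.3]]}}

```text
time_s: 55.5
tool_pos: [0.4658, 0.0852, 0.0817]
tool_rot: [-180.0, -0.0, 173.4]
force: [0.3, 0.8, -0.5]
grip_width: 0.0395
grasp_force: 20.0
```

```bash
python3 - <<'E'
from h import *
viewer.read_camera("wrist"); plan([(466.2,85.1,68.9,173.3)]); o=env.get_obs(); print(o["force"],o["wrist_torque"])
E
```

```text
now [466.   85.2  82.  173.4] rot [180.   -0.  173.4] t 55.5
(466.2, 85.1, 68.9, 173.3) -> [-0.001 -0.001  0.065] turn z 0.001
[-0.05686829 -0.32207565 -1.56706252] [ 0.13180524 -0.04722363 -0.00360109]
```

Emit:
{"api": "apply_moves", "payload": {"moves": [[0, 0, 0.03, 0, 0, 0, 0.3], [0, 0, 0.055, 0, 0, 0, 0.3], [0, 0, 0.065, 0, 0, 0, 0.3], [0, 0, 0.065, 0, 0, 0, 0.3], [0, 0, 0.065, 0, 0, 0, 0.3]]}}

```text
time_s: 56.05
tool_pos: [0.4659, 0.0851, 0.0692]
tool_rot: [-180.0, -0.0, 173.4]
force: [-2.2, 0.2, 5.2]
grip_width: 0.0397
grasp_force: 20.0
```

Emit:
{"api": "apply_moves", "payload": {"moves": [[0, 0, 0, 0, 0, 0, 0.6], [0, 0, 0, 0, 0, 0, 0.6], [0, 0, 0, 0, 0, 0, 0.6], [0, 0, 0, 0, 0, 0, 0.6], [0, 0, -0.05, 0, 0, 0, 0.6], [0, 0, -0.15, 0, 0, 0, 0.6], [0, 0, -0.35, 0, 0, 0, 0.7], [0, 0, -0.6, 0, 0, 0, 1], [0, 0, -0.6, 0, 0, 0, 1], [0, 0, -0.6, 0, 0, 0, 1]]}}

```text
time_s: 57.05
tool_pos: [0.467, 0.0854, 0.1908]
tool_rot: [180.0, 0.2, 173.4]
force: [-1.0, -0.1, 0.5]
grip_width: 0.0762
grasp_force: 0.0
```

```bash
python3 - <<'E'
from h import *
plan([(440,-80,190,185),(430,-172,190,185)])
o,C,im=shot("wrist","w18")
for d in masks_of("wrist","hanger_a"): print(round(d["conf"],2),d["location"],*maskrect(C,d["pixels"],.078))
E
```

```text
now [467.   85.4 190.8 173.4] rot [180.    0.2 173.4] t 57.0
(440, -80, 190, 185) -> [ 0.039 -0.837  0.004] turn z -0.135
(430, -172, 190, 185) -> [ 0.09  -0.454  0.   ] turn z -0.0
0.73 [228.8, 223.5] [453.   17.5] [32.5 32.1] 81.3
0.71 [126.8, 225.9] [450.5 -62. ] [109.1  45.1] -6.6
0.67 [316.4, 223.9] [468.4  85. ] [111.   41.1] -6.9
```

Both hangers are on their posts and crosswise to the rail. Now the lid.

Emit:
{"api": "apply_moves", "payload": {"moves": [[0.039, -0.25, 0, 0, 0, -0.05, 1], [0.039, -0.5, 0, 0, 0, -0.1, 1], [0.039, -0.837, 0, 0, 0, -0.135, 1], [0.039, -0.837, 0, 0, 0, -0.135, 1], [0.039, -0.837, 0, 0, 0, -0.135, 1], [0.039, -0.837, 0, 0, 0, -0.135, 1]]}}

```text
time_s: 57.75
tool_pos: [0.4384, -0.0795, 0.1878]
tool_rot: [179.9, -0.1, -175.0]
force: [-0.2, 1.7, 0.1]
grip_width: 0.0868
grasp_force: 0.0
```

Emit:
{"api": "apply_moves", "payload": {"moves": [[0.09, -0.25, 0, 0, 0, 0, 1], [0.09, -0.454, 0, 0, 0, 0, 1], [0.09, -0.454, 0, 0, 0, 0, 1], [0.09, -0.454, 0, 0, 0, 0, 1], [0.09, -0.454, 0, 0, 0, 0, 1]]}}

```text
time_s: 58.25
tool_pos: [0.4295, -0.1699, 0.1885]
tool_rot: [179.9, -0.0, -174.8]
force: [1.0, 0.4, -0.1]
grip_width: 0.0869
grasp_force: 0.0
```

```bash
python3 - <<'E'
from h import *
o,C,im=shot("wrist","w19")
plan([(450,-170,90,185)])
for d in masks_of("wrist","lid"): print(round(d["conf"],2),d["location"],*maskrect(C,d["pixels"],.024))
l=(452.5,-172.5,4.9)
overlay(C,im,[(fr(*l,rect(83,44,24)),(0,0,255),True),(fr(*l,rect(35,8,52)),(0,255,0),True)],"w19o",(170,60,470,330),2.2)
E
```

```text
now [ 429.4 -170.   188.6 -174.8] rot [ 180.    -0.  -174.8] t 58.3
(450, -170, 90, 185) -> [-0.102 -0.009  0.493] turn z 0.003
0.84 [314.0, 235.2] [ 451.4 -173. ] [169.8  87.3] 4.6
```

View pics/w19o.png

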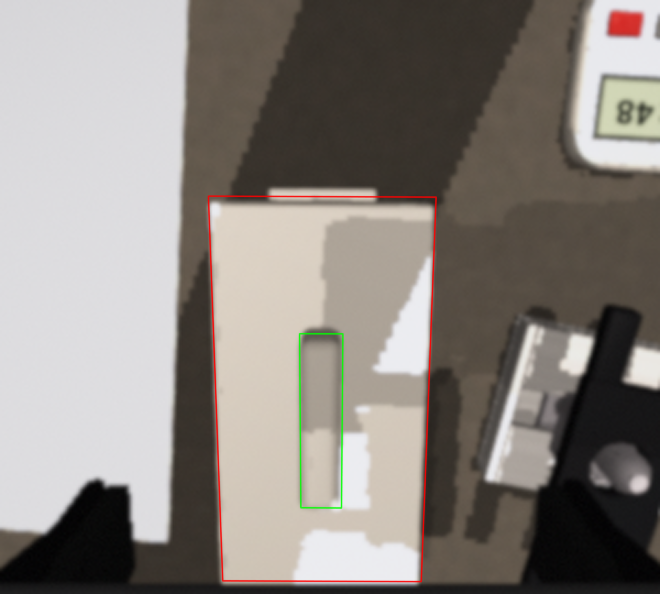

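Emit:
{"api": "apply_moves", "payload": {"moves": [[-0.114, -0.023, 0.2, 0, 0, 0.003, 1], [-0.114, -0.023, 0.4, 0, 0, 0.003, 1], [-0.114, -0.023, 0.55, 0, 0, 0.003, 0.9], [-0.114, -0.023, 0.65, 0, 0, 0.003, 0.7], [-0.114, -0.023, 0.72, 0, 0, 0.003, 0.5], [-0.114, -0.023, 0.77, 0, 0, 0.003, 0.4], [-0.114, -0.023, 0.8, 0, 0, 0.003, 0.4], [-0.114, -0.023, 0.8, 0, 0, 0.003, 0.4], [-0.114, -0.023, 0.8, 0, 0, 0.003, 0.4]]}}

```text
time_s: 59.25
tool_pos: [0.4528, -0.175, 0.0297]
tool_rot: [-180.0, 0.1, -175.2]
force: [-0.0, -0.3, -0.4]
grip_width: 0.0397
grasp_force: 0.0
```

```bash
python3 - <<'E'
from h import *
viewer.read_camera("wrist"); plan([(452.8,-172.5,27,184.9)]); print(env.get_obs()["force"])
E
```

```text
now [ 452.9 -175.1   29.8 -175.2] rot [-1.799e+02  1.000e-01 -1.752e+02] t 59.3
(452.8, -172.5, 27, 184.9) -> [-0.001  0.013  0.014] turn z -0.002
[-0.07155075 -0.14593445  0.49337894]
```

Emit:
{"api": "apply_moves", "payload": {"moves": [[0, 0.013, 0.008, 0, 0, 0, 0.4], [0, 0.013, 0.012, 0, 0, 0, 0.4], [0, 0.013, 0.012, 0, 0, 0, 0.05], [0, 0.013, 0.012, 0, 0, 0, 0.05], [0, 0.013, 0.012, 0, 0, 0, 0.05], [0, 0.013, 0.012, 0, 0, 0, 0.05], [0, 0.013, 0.012, 0, 0, 0, 0.05], [0, 0.013, 0.012, 0, 0, 0, 0.05], [0, 0.013, 0.012, 0, 0, 0, 0.05]], "grip_force": 45}}

```text
time_s: 60.2
tool_pos: [0.452, -0.1724, 0.0266]
tool_rot: [-180.0, 0.0, -175.2]
force: [0.3, -0.8, 1.5]
grip_width: 0.0156
grasp_force: 45.0
```

Emit:
{"api": "apply_moves", "payload": {"moves": [[0, 0, -0.05, 0, 0, 0, 0.05], [0, 0, -0.1, 0, 0, 0, 0.05], [0, 0, -0.25, 0, 0, 0, 0.05], [0, 0, -0.5, 0, 0, 0, 0.05], [0, 0, -0.75, 0, 0, 0, 0.05], [0, 0, -0.85, 0, 0, 0, 0.05], [0, 0, -0.85, 0, 0, 0, 0.05], [0, 0, -0.85, 0, 0, 0, 0.05]]}}

```text
time_s: 61.0
tool_pos: [0.4517, -0.1721, 0.1966]
tool_rot: [-180.0, 0.0, -175.2]
force: [-1.0, 0.8, -2.1]
grip_width: 0.0158
grasp_force: 45.0
```

```bash
python3 - <<'E'
from h import *
viewer.read_camera("wrist")
o=env.get_obs(); print(o["grip_width"],o["grasp_force"],o["force"])
plan([(430,-20,200,183),(430,130,200,181.4),(452.5,269,150,181.4)])
E
```

```text
0.015764655932167346 44.99916477128863 [ 0.19573419  1.0733071  -0.9709737 ]
now [ 451.  -171.9  195.5 -175.2] rot [ 1.800e+02 -1.000e-01 -1.752e+02] t 61.0
(430, -20, 200, 183) -> [ 0.041  0.765 -0.023] turn z 0.021
(430, 130, 200, 181.4) -> [-0.039  0.749  0.   ] turn z 0.019
(452.5, 269, 150, 181.4) -> [-0.129  0.692  0.25 ] turn z -0.0
```

Emit:
{"api": "apply_moves", "payload": {"moves": [[0.041, 0.2, -0.02, 0, 0, 0.02, 0.05], [0.041, 0.4, -0.02, 0, 0, 0.02, 0.05], [0.041, 0.6, -0.02, 0, 0, 0.02, 0.05], [0.041, 0.765, -0.02, 0, 0, 0.02, 0.05], [0.041, 0.765, -0.02, 0, 0, 0.02, 0.05], [0.041, 0.765, -0.02, 0, 0, 0.02, 0.05]]}}

```text
time_s: 61.65
tool_pos: [0.4299, -0.0201, 0.199]
tool_rot: [-180.0, -0.2, -176.8]
force: [-0.2, -0.5, -1.1]
grip_width: 0.0158
grasp_force: 45.0
```

Emit:
{"api": "apply_moves", "payload": {"moves": [[-0.039, 0.2, 0, 0, 0, 0.019, 0.05], [-0.039, 0.4, 0, 0, 0, 0.019, 0.05], [-0.039, 0.6, 0, 0, 0, 0.019, 0.05], [-0.039, 0.749, 0, 0, 0, 0.019, 0.05], [-0.039, 0.749, 0, 0, 0, 0.019, 0.05], [-0.039, 0.749, 0, 0, 0, 0.019, 0.05]]}}

```text
time_s: 62.25
tool_pos: [0.4307, 0.1284, 0.1996]
tool_rot: [-180.0, -0.1, -178.6]
force: [0.5, -0.7, -0.9]
grip_width: 0.0158
grasp_force: 45.0
```

```bash
python3 - <<'E'
from h import *
o,C,im=shot("wrist","w20")
plan([(452.5,269.5,150,181.4)])
# outer clip extents and tub at ledge height
for t in [(452,269.5,1.4)]:
    overlay(C,im,[(fr(*t,rect(83,44,20)),(0,0,255),True),(fr(*t,rect(101,10,39)),(0,255,0),True)],"w20o",(300,90,640,330),2.3)
E
```

```text
now [ 430.9  127.7  199.7 -178.7] rot [-1.800e+02 -1.000e-01 -1.787e+02] t 62.3
(452.5, 269.5, 150, 181.4) -> [-0.124  0.707  0.248] turn z -0.001
```

View pics/w20o.png

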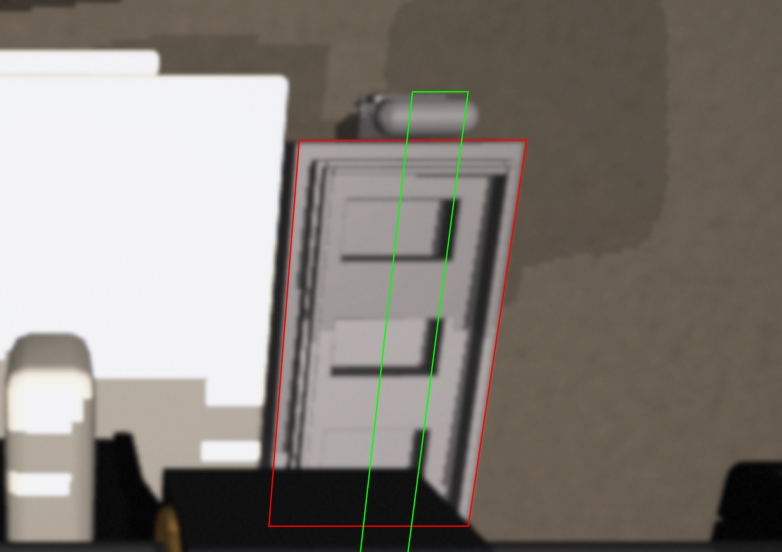

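```bash
python3 - <<'E'
from h import *
o,C,im=shot("wrist")
x,y,z=o["tool_pos"]*1000; w=o["tool_rot"][2]+180
print(proj(C,fr(x,y,w,[(-83,44,z-2.6),(-83,-44,z-2.6),(0,44,z-2.6),(-35,8,z+25.4),(-35,-8,z+25.4)])))
g=cv2.cvtColor(im,cv2.COLOR_RGB2GRAY).astype(int)
for c in (260,340,400): print(c,[(r,g[r,c]) for r in range(108,132,2)])
for r in (140,160,180,200): print(r,[ (c,g[r,c]) for c in range(412,434,2)])
plan([(452,269.5,150,181.4)])
E
```

```text
[[426.58061008 112.85519037]
 [215.26289461 113.05056795]
 [412.96739646 295.5863923 ]
 [341.96311234 242.82368201]
 [299.92753818 242.85342377]]
260 [(108, np.int64(233)), (110, np.int64(233)), (112, np.int64(231)), (114, np.int64(230)), (116, np.int64(224)), (118, np.int64(206)), (120, np.int64(165)), (122, np.int64(163)), (124, np.int64(239)), (126, np.int64(243)), (128, np.int64(243)), (130, np.int64(243))]
340 [(108, np.int64(95)), (110, np.int64(102)), (112, np.int64(211)), (114, np.int64(242)), (116, np.int64(243)), (118, np.int64(243)), (120, np.int64(242)), (122, np.int64(231)), (124, np.int64(240)), (126, np.int64(243)), (128, np.int64(243)), (130, np.int64(243))]
400 [(108, np.int64(83)), (110, np.int64(83)), (112, np.int64(83)), (114, np.int64(84)), (116, np.int64(85)), (118, np.int64(86)), (120, np.int64(87)), (122, np.int64(154)), (124, np.int64(238)), (126, np.int64(242)), (128, np.int64(243)), (130, np.int64(243))]
140 [(412, np.int64(243)), (414, np.int64(243)), (416, np.int64(243)), (418, np.int64(243)), (420, np.int64(243)), (422, np.int64(239)), (424, np.int64(152
[... 263 characters left out ...]
)), (428, np.int64(77)), (430, np.int64(153)), (432, np.int64(165))]
180 [(412, np.int64(243)), (414, np.int64(243)), (416, np.int64(243)), (418, np.int64(243)), (420, np.int64(218)), (422, np.int64(59)), (424, np.int64(34)), (426, np.int64(56)), (428, np.int64(144)), (430, np.int64(163)), (432, np.int64(139))]
200 [(412, np.int64(243)), (414, np.int64(243)), (416, np.int64(243)), (418, np.int64(225)), (420, np.int64(85)), (422, np.int64(36)), (424, np.int64(46)), (426, np.int64(117)), (428, np.int64(159)), (430, np.int64(137)), (432, np.int64(73))]
now [ 431.   127.4  199.8 -178.8] rot [-1.800e+02 -1.000e-01 -1.788e+02] t 62.4
(452, 269.5, 150, 181.4) -> [-0.121  0.708  0.249] turn z -0.002
```

Emit:
{"api": "apply_moves", "payload": {"moves": [[-0.11, 0.2, 0, 0, 0, -0.002, 0.05], [-0.11, 0.4, 0, 0, 0, -0.002, 0.05], [-0.11, 0.6, 0.1, 0, 0, -0.002, 0.05], [-0.11, 0.708, 0.25, 0, 0, -0.002, 0.05], [-0.11, 0.708, 0.4, 0, 0, -0.002, 0.05], [-0.11, 0.708, 0.5, 0, 0, -0.002, 0.05], [-0.11, 0.708, 0.58, 0, 0, -0.002, 0.05], [-0.11, 0.708, 0.61, 0, 0, -0.002, 0.05], [-0.11, 0.708, 0.61, 0, 0, -0.002, 0.05], [-0.11, 0.708, 0.61, 0, 0, -0.002, 0.05], [-0.11, 0.708, 0.61, 0, 0, -0.002, 0.05]]}}

```text
time_s: 63.45
tool_pos: [0.4503, 0.2719, 0.0797]
tool_rot: [180.0, 0.1, -178.4]
force: [0.3, -0.0, -1.6]
grip_width: 0.0156
grasp_force: 45.0
```

```bash
python3 - <<'E'
from h import *
o,C,im=shot("wrist","w21")
plan([(450,269.5,75,181.4)])
x,y,z=o["tool_pos"]*1000; w=o["tool_rot"][2]+180
t=(452,269.5,1.4)
overlay(C,im,[(fr(*t,rect(83,44,20)),(0,0,255),True),(fr(*t,rect(101,20,39)),(0,255,0),True),(fr(x+2.2,y,w,rect(83,44,z-2.6)),(255,0,0),True)],"w21o",(170,40,470,260),2.5)
E
```

```text
now [ 450.2  271.9   79.6 -178.4] rot [ 1.800e+02  1.000e-01 -1.784e+02] t 63.5
(450, 269.5, 75, 181.4) -> [ 0.001 -0.012  0.023] turn z 0.002
```

View pics/w21o.png

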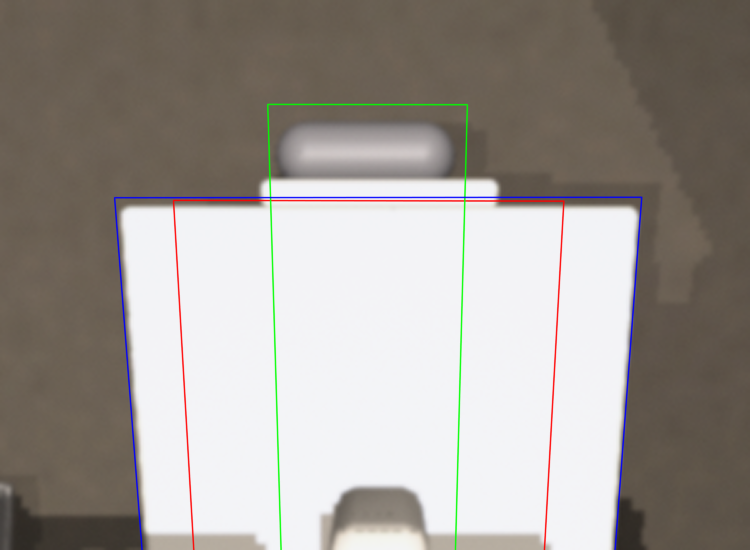

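The lid leads the tool by about 1.3 mm in x and sits 2.7 mm too far in y. I'll correct that before lowering.

Emit:
{"api": "apply_moves", "payload": {"moves": [[-0.003, -0.014, 0.03, 0, 0, 0.002, 0.05], [-0.003, -0.014, 0.06, 0, 0, 0.002, 0.05], [-0.003, -0.014, 0.06, 0, 0, 0.002, 0.05], [-0.003, -0.014, 0.06, 0, 0, 0.002, 0.05], [-0.003, -0.014, 0.06, 0, 0, 0.002, 0.05]]}}

```text
time_s: 64.0
tool_pos: [0.45, 0.269, 0.0665]
tool_rot: [180.0, -0.0, -178.6]
force: [-0.6, 0.1, -1.4]
grip_width: 0.0155
grasp_force: 45.0
```

```bash
python3 - <<'E'
from h import *
viewer.read_camera("wrist"); plan([(450.7,269.2,52,181.4),(450.7,269.2,46.6,181.4)]); print(env.get_obs()["force"])
E
```

```text
now [ 450.1  269.    66.6 -178.6] rot [ 180.     0.  -178.6] t 64.0
(450.7, 269.2, 52, 181.4) -> [-0.003  0.001  0.073] turn z 0.0
(450.7, 269.2, 46.6, 181.4) -> [-0.     0.     0.027] turn z -0.0
[ 0.02778256 -0.71027763 -1.6395148 ]
```

Lower slowly over the lip first, down to a lid bottom of about 27 mm.

Emit:
{"api": "apply_moves", "payload": {"moves": [[-0.003, 0.001, 0.015, 0, 0, 0, 0.05], [-0.003, 0.001, 0.03, 0, 0, 0, 0.05], [-0.003, 0.001, 0.045, 0, 0, 0, 0.05], [-0.003, 0.001, 0.055, 0, 0, 0, 0.05], [-0.003, 0.001, 0.055, 0, 0, 0, 0.05]]}}

```text
time_s: 64.55
tool_pos: [0.4514, 0.2696, 0.0583]
tool_rot: [-179.9, 0.1, -178.6]
force: [-7.0, -4.1, 20.9]
grip_width: 0.0158
grasp_force: 45.0
```

```bash
python3 - <<'E'
from h import *
viewer.read_camera("wrist"); plan([(450.7,269.2,46.6,181.4)]); o=env.get_obs(); print(o["force"],o["wrist_torque"])
E
```

```text
now [ 451.5  269.6   58.3 -178.6] rot [-1.799e+02  1.000e-01 -1.786e+02] t 64.6
(450.7, 269.2, 46.6, 181.4) -> [ 0.004 -0.002  0.059] turn z 0.0
[-6.96554628 -3.72898427 21.4753628 ] [-0.8078304   0.92902008 -0.03471307]
```

Contact on the lip at the -x/-y corner. I'll back off 6 mm, shift toward -x/-y and try again.

Emit:
{"api": "apply_moves", "payload": {"moves": [[0, 0, -0.03, 0, 0, 0, 0.05], [0.004, -0.003, -0.03, 0, 0, 0, 0.05], [0.006, -0.004, -0.03, 0, 0, 0, 0.05], [0.006, -0.004, -0.03, 0, 0, 0, 0.05], [0.006, -0.004, -0.03, 0, 0, 0, 0.05]]}}

```text
time_s: 65.1
tool_pos: [0.4496, 0.2681, 0.0612]
tool_rot: [180.0, 0.0, -178.6]
force: [1.0, -0.7, -2.1]
grip_width: 0.016
grasp_force: 45.0
```

```bash
python3 - <<'E'
from h import *
o,C,im=shot("wrist","w22"); viewer.read_camera("wrist"); plan([(449.5,268.4,58.3,181.4)]); o=env.get_obs(); print(o["force"],o["wrist_torque"])
E
```

```text
now [ 449.5  268.1   61.2 -178.6] rot [-180.    -0.  -178.6] t 65.2
(449.5, 268.4, 58.3, 181.4) -> [0.    0.001 0.015] turn z 0.0
[ 1.13922548  0.67208227 -2.2018288 ] [ 0.15851289 -0.45534159 -0.03258778]
```

Emit:
{"api": "apply_moves", "payload": {"moves": [[0, 0.001, 0.01, 0, 0, 0, 0.05], [0, 0.001, 0.018, 0, 0, 0, 0.05], [0, 0.001, 0.025, 0, 0, 0, 0.05], [0, 0.001, 0.025, 0, 0, 0, 0.05]]}}

```text
time_s: 65.6
tool_pos: [0.4498, 0.2686, 0.0584]
tool_rot: [-179.9, 0.0, -178.6]
force: [-4.6, -3.4, 15.0]
grip_width: 0.0156
grasp_force: 45.0
```

```bash
python3 - <<'E'
from h import *
viewer.read_camera("wrist"); plan([(449.5,268.4,46.6,181.4)]); o=env.get_obs(); print(o["force"],o["wrist_torque"])
E
```

```text
now [ 449.8  268.6   58.4 -178.6] rot [-1.799e+02  1.000e-01 -1.786e+02] t 65.7
(449.5, 268.4, 46.6, 181.4) -> [ 0.002 -0.001  0.059] turn z 0.0
[-4.36837871 -3.06599884 14.13851147] [-0.70009467  0.37013302 -0.11329739]
```

Emit:
{"api": "apply_moves", "payload": {"moves": [[0, 0, -0.025, 0, 0, 0, 0.05], [0.006, -0.005, -0.025, 0, 0, 0, 0.05], [0.006, -0.005, -0.025, 0, 0, 0, 0.05], [0.006, -0.005, -0.01, 0, 0, 0, 0.05], [0.006, -0.005, 0, 0, 0, 0, 0.05], [0.006, -0.005, 0.005, 0, 0, 0, 0.05], [0.006, -0.005, 0.005, 0, 0, 0, 0.05]]}}

```text
time_s: 66.35
tool_pos: [0.4481, 0.2675, 0.0556]
tool_rot: [-180.0, -0.0, -178.6]
force: [-1.9, -0.7, 4.3]
grip_width: 0.0156
grasp_force: 45.0
```

```bash
python3 - <<'E'
from h import *
viewer.read_camera("wrist"); plan([(449.5,268.4,46.6,181.4)]); o=env.get_obs(); print(o["force"],o["wrist_torque"])
E
```

```text
now [ 448.1  267.6   55.7 -178.6] rot [-180.    -0.  -178.6] t 66.4
(449.5, 268.4, 46.6, 181.4) -> [-0.007  0.004  0.045] turn z 0.0
[-0.67967279 -0.34333484  4.78657954] [-0.04187661 -0.42003013 -0.03216149]
```

It's past the lip. Continue down onto the clips.

Emit:
{"api": "apply_moves", "payload": {"moves": [[0, 0, 0.008, 0, 0, 0, 0.05], [0, 0, 0.016, 0, 0, 0, 0.05], [0, 0, 0.024, 0, 0, 0, 0.05], [0, 0, 0.024, 0, 0, 0, 0.05]]}}

```text
time_s: 66.8
tool_pos: [0.4488, 0.2677, 0.0515]
tool_rot: [180.0, 0.0, -178.6]
force: [1.2, -0.1, 7.9]
grip_width: 0.0156
grasp_force: 45.0
```

```bash
python3 - <<'E'
from h import *
viewer.read_camera("wrist"); plan([(449.5,268.4,46.6,181.4)]); o=env.get_obs(); print(o["force"],o["wrist_torque"])
E
```

```text
now [ 448.8  267.7   51.5 -178.6] rot [ 180.     0.  -178.6] t 66.8
(449.5, 268.4, 46.6, 181.4) -> [-0.003  0.003  0.024] turn z 0.0
[1.27661089 0.05640806 7.26417602] [-0.05158747  0.15081798  0.05722047]
```

Emit:
{"api": "apply_moves", "payload": {"moves": [[0, 0, 0.008, 0, 0, 0, 0.05], [0, 0, 0.016, 0, 0, 0, 0.05], [0, 0, 0.024, 0, 0, 0, 0.05], [0, 0, 0.03, 0, 0, 0, 0.05], [0, 0, 0.033, 0, 0, 0, 0.05], [0, 0, 0.033, 0, 0, 0, 0.05], [0, 0, 0.033, 0, 0, 0, 0.05]]}}

```text
time_s: 67.55
tool_pos: [0.4509, 0.2678, 0.0462]
tool_rot: [180.0, 0.2, -178.6]
force: [2.1, -1.3, 12.8]
grip_width: 0.0155
grasp_force: 45.0
```

```bash
python3 - <<'E'
from h import *
viewer.read_camera("wrist"); plan([(449.5,268.4,46.6,181.4)]); o=env.get_obs(); print(o["force"],o["wrist_torque"],o["grip_width"])
E
```

```text
now [ 450.9  267.8   46.2 -178.6] rot [ 180.     0.3 -178.6] t 67.6
(449.5, 268.4, 46.6, 181.4) -> [ 0.007  0.003 -0.002] turn z -0.0
[ 2.45713339 -1.82495084 12.87530206] [-0.28494902 -0.19318573  0.03047109] 0.015774443291684148
```

Emit:
{"api": "apply_moves", "payload": {"moves": [[0, 0, 0.006, 0, 0, 0, 0.05], [0, 0, 0.012, 0, 0, 0, 0.05], [0, 0, 0.012, 0, 0, 0, 0.05], [0, 0, 0.012, 0, 0, 0, 0.05]]}}

```text
time_s: 68.0
tool_pos: [0.4509, 0.2678, 0.0461]
tool_rot: [-179.9, 0.3, -178.6]
force: [-3.7, -5.3, 32.2]
grip_width: 0.0156
grasp_force: 45.0
```

Emit:
{"api": "apply_moves", "payload": {"moves": [[0, 0, -0.012, 0, 0, 0, 0.05], [0, 0, -0.012, 0, 0, 0, 0.05], [0, 0, -0.012, 0, 0, 0, 0.4], [0, 0, -0.012, 0, 0, 0, 0.4], [0, 0, -0.012, 0, 0, 0, 0.4], [0, 0, -0.012, 0, 0, 0, 0.4], [0, 0, -0.012, 0, 0, 0, 0.4]]}}

```text
time_s: 68.7
tool_pos: [0.4483, 0.2693, 0.0445]
tool_rot: [179.8, 0.1, -178.5]
force: [0.1, 4.4, 4.8]
grip_width: 0.0341
grasp_force: 2.4
```

Emit:
{"api": "apply_moves", "payload": {"moves": [[0, 0, -0.01, 0, 0, 0, 0.5], [0, 0, -0.03, 0, 0, 0, 0.6], [0, 0, -0.1, 0, 0, 0, 0.6], [0, 0, -0.3, 0, 0, 0, 0.6], [0, 0, -0.5, 0, 0, 0, 0.6], [0.2, 0, -0.7, 0, 0, 0, 0.6], [0.1, 0, -0.7, 0, 0, 0, 0.6], [0.1, 0, -0.7, 0, 0, 0, 0.6], [0.1, 0, -0.7, 0, 0, 0, 0.6]]}}

```text
time_s: 69.6
tool_pos: [0.428, 0.266, 0.1837]
tool_rot: [-180.0, -0.1, -178.6]
force: [-1.2, 0.3, 0.2]
grip_width: 0.0519
grasp_force: 0.0
```

```bash
python3 - <<'E'
from h import *
for c in ("wrist","side","top"):
  _,C,im=shot(c,"f_"+c); print(c,env.get_obs()["tool_pos"].round(3))
  for t,zs in (("lid",(.044,)),("hanger_a",(.078,.014)),("post_a",(.08,)),("marker",(.01,)),("wash_bottle",(.1,)),("amber_bottle",(.1,)),("forceps",(.005,))):
    for d in masks_of(c,t):
      if d["conf"]>.4: print(t,round(d["conf"],2),np.round(d["location"]),*[maskrect(C,d["pixels"],z) for z in zs])
# numeric lid height: front edge & width with lid at home vs 4 mm high
_,C,im=shot("wrist"); g=cv2.cvtColor(im,6).astype(int)
for z in (44,50): print(z,proj(C,fr(452,269,1.4,[(-83,44,z),(-83,-44,z),(0,44,z),(0,-44,z)])).round(1).tolist())
for r in (150,200): e=np.nonzero(g[r,150:500]>190)[0]+150; print(r,e[[0,-1]] if len(e) else None)
E
```

```text
wrist [0.428 0.266 0.183]
lid 0.94 [322. 236.] (array([442.8, 267.4]), array([154.3,  88. ]), 1.4)
hanger_a 0.97 [ 86. 253.] (array([454. ,  90.1]), array([86.1, 46.2]), -7.3) (array([478.6,  48.3]), array([106.7,  57.2]), -7.3)
post_a 0.86 [ 19. 251.] (array([449.4,  46.5]), array([45.5, 34.4]), 83.7)
post_a 0.77 [ 95. 275.] (array([460.9, 102.2]), array([69.3, 21. ]), -60.7)
wash_bottle 0.6 [148. 245.] (array([436.5, 121.6]), array([151.4,  57.8]), 83.2)
forceps 0.66 [325. 234.] (array([454.6, 268.5]), array([174.3,  99.1]), 1.4)
side [0.428 0.267 0.184]
lid 0.75 [347. 127.] (array([437.3, 254.9]), array([141.9, 110. ]), 1.9)
hanger_a 0.83 [319. 210.] (array([449.6, -71.2]), array([111.1,  47.4]), -4.8) (array([435.7, -28.9]), array([118.5,  50.6]), -4.8)
hanger_a 0.79 [336. 173.] (array([463.2,  80.1]), array([99.3, 46.1]), -5.7) (array([450.2, 132.5]), array([105.9,  49.1]), -5.7)
hanger_a 0.57 [329. 195.] (array([472.6,  -9.9]), array([260.7,  69.5]), 84.2) (array([460.3,  36.5]), array([278.1,  74.1]), 84.2)
post_a 0.46 [316. 219.] (array([451.5, -87.7]), array([63.8, 17.6]), -
[... 620 characters left out ...]
 45.4]), -7.8) (array([479. ,  99.8]), array([119.8,  48.1]), -7.8)
post_a 0.61 [230. 238.] (array([466. ,  77.2]), array([35.2, 17.1]), 78.1)
post_a 0.57 [267. 243.] (array([453.9,   4.6]), array([30.1, 24.9]), 89.3)
marker 0.67 [436. 259.] (array([ 431.1, -434.9]), array([133.,  15.]), -0.5)
wash_bottle 0.7 [490. 269.] (array([ 386.2, -539.6]), array([93.1, 64.1]), 89.4)
amber_bottle 0.6 [501. 226.] (array([ 490. , -570.9]), array([162.4, 102.2]), -61.7)
forceps 0.72 [180. 208.] (array([575.3, 240.7]), array([24.4,  0. ]), 89.2)
44 [[378.9, 151.7], [267.1, 151.8], [374.6, 251.8], [271.2, 251.8]]
50 [[380.0, 152.2], [266.1, 152.3], [375.6, 254.0], [270.3, 254.1]]
150 [296 347]
200 [269 375]
```

The lid's apparent width agrees with the home height. As a check, I'll touch down on the bar with shut fingers; its top should be at 72 mm.

Emit:
{"api": "apply_moves", "payload": {"moves": [[-0.12, 0.012, 0.2, 0, 0, 0, 0], [-0.12, 0.012, 0.4, 0, 0, 0, 0], [-0.12, 0.012, 0.45, 0, 0, 0, 0], [-0.12, 0.012, 0.48, 0, 0, 0, 0], [-0.12, 0.012, 0.48, 0, 0, 0, 0], [-0.12, 0.012, 0.48, 0, 0, 0, 0], [-0.12, 0.012, 0.48, 0, 0, 0, 0], [-0.12, 0.012, 0.5, 0, 0, 0, 0], [-0.12, 0.012, 0.52, 0, 0, 0, 0], [-0.12, 0.012, 0.54, 0, 0, 0, 0], [-0.12, 0.012, 0.555, 0, 0, 0, 0], [-0.12, 0.012, 0.565, 0, 0, 0, 0], [-0.12, 0.012, 0.57, 0, 0, 0, 0], [-0.12, 0.012, 0.57, 0, 0, 0, 0]]}}

```text
time_s: 72.25
tool_pos: [0.4521, 0.2698, 0.0724]
tool_rot: [-179.9, -0.0, -178.6]
force: [-6.2, -5.2, 20.3]
grip_width: -0.0002
grasp_force: 10.1
```

Emit:
{"api": "apply_moves", "payload": {"moves": [[0, 0, -0.05, 0, 0, 0, 0], [0, 0, -0.2, 0, 0, 0, 0], [0, 0, -0.4, 0, 0, 0, 0], [0, 0, -0.6, 0, 0, 0, 0], [0, 0, -0.6, 0, 0, 0, 0], [0, 0, -0.6, 0, 0, 0, 0], [0, 0, -0.6, 0, 0, 0, 0]]}}

```text
time_s: 72.95
tool_pos: [0.4516, 0.2694, 0.1889]
tool_rot: [-179.9, -0.1, -178.6]
force: [-0.7, 0.1, 0.1]
grip_width: 0.0005
grasp_force: 0.0
```

```bash
python3 - <<'E'
from h import *
_,C,im=shot("wrist")
for d in masks_of("wrist","lid")[:1]: print(maskrect(C,d["pixels"],.044))
print(env.get_obs()["force"]); print(env.sign_off())
E
```

```text
(array([440.6, 267.8]), array([147.8,  87.3]), 1.4)
[-0.56081837  0.07940473 -0.58598149]
the job is handed in; nothing more can be done
None
```

The job is handed in, with no verdict returned: three posts locked, a hanger on the posts at stations 1 and 3, and the lid home (bar top touched at 72.4 mm against 72); I viewed 15 pictures, one over the limit of 14.

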